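# Put the reagent carousel of a benchtop analyser back and load it

### The job

Put the clean reagent carousel back on the analyser's spindle: turn it so that its keyway matches the key on the shaft, slide it on and let it down fully home on the turntable. Then tell the reagent bottles apart by their weight: stand each full one upright in a bay of the carousel, one to a bay, and put each used-up one in the grey bin. When all the bottles are dealt with, put the cover on in the same way, keyway over the key and fully home on the carousel's hub, and leave the other things on the bench alone.

Things in the scene. Friction and masses are not known exactly. Their poses are not given: they have to be found in the camera images.
- spindle: bare upright drive spindle in the analyser's open bay; it does not turn. Origin on its axis at the deck, 80 mm above the bench; z up, +x from the axis to the key. A turntable, 120 mm across, 8 mm thick (the seat; its dark line points to the key) carries an 18 mm round steel shaft with one key: 7 mm wide, reaching 15 mm from the axis, from the turntable up to a roof edge 127 mm above the origin
- shaft_tip (a point): top of the spindle's shaft, on its axis, 136 mm above the spindle's origin. The top 8 mm taper to 8 mm diameter and only 9 mm below this tip does the key begin, so a bore first goes over the round tip and then its keyway must match
- analyser: the analyser itself, fixed, 240 mm wide (its y). Origin on the bench under the spindle's axis, x away from the robot. Deck 80 mm high, from 100 mm in front of to 110 mm behind the axis; then a rear block 130 mm high as far as 280 mm behind, with a parked pipetting arm 187 mm high 230 mm behind the axis
- carousel: loose grey carousel, 0.45 to 0.65 kg: open tray 170 mm across, wall 35 mm high and 3 mm thick, floor 6 mm thick, four bays between cross ribs 35 mm high (white line on the one at the keyway), central hub tube. Origin at the centre of the underside, z up, +x from the axis to the keyway. Bays 51 mm from the axis, at 45, 135, 225, 315 degrees from +x. Home, its origin is 8 mm above the spindle's
- hub_top (a point): centre of the top of the carousel's hub tube, 106 mm above its underside. The tube is octagonal, 30 mm across flats (grip the flats 90 degrees either side of the keyway). Bore open both ends, 20 mm wide, 1 mm clearance on the shaft; one keyway 9.5 mm wide, seen outside as a square bulge out to 20 mm from the axis. When home the shaft tip stands 22 mm out of it
- cover: loose grey cover of the carousel, about 0.25 kg: flat disc 170 mm across, 5 mm thick (rim 8 mm), with four dark pipetting holes, a central boss and a white index line towards the keyway. Origin at the centre of the underside, z up, +x from the axis to the keyway. Fully home on the same shaft and key, its underside lies on the carousel's hub tube, its origin 114 mm above the spindle's
- boss_top (a point): centre of the top of the cover's boss, 36 mm above its underside. The boss is a tube like the carousel's hub: octagonal, 30 mm across flats (grip the flats 90 degrees either side of the keyway), bore open both ends and 20 mm wide, keyway 9.5 mm wide with a square bulge outside, out to 20 mm from the axis
- bin: the open grey bin for used-up bottles, outside 130 (its x) by 200 (its y) by 70 mm high, walls and floor 4 mm, standing on the bench; origin at the centre of its underside, z up. It does not move
- bottle_1: a reagent bottle standing on the bench, opaque white plastic, 54 mm across and 70 mm high to the shoulder, with a black cap 34 mm across from 74 to 96 mm height to grip by; origin at the centre of its underside, z up along the bottle. All look alike; a full one weighs about 260 g (220 to 300), a used-up one about 50 g (40 to 60), which is felt only on lifting. May be absent
- bottle_2: a reagent bottle standing on the bench, opaque white plastic, 54 mm across and 70 mm high to the shoulder, with a black cap 34 mm across from 74 to 96 mm height to grip by; origin at the centre of its underside, z up along the bottle. All look alike; a full one weighs about 260 g (220 to 300), a used-up one about 50 g (40 to 60), which is felt only on lifting. May be absent
- bottle_3: a reagent bottle standing on the bench, opaque white plastic, 54 mm across and 70 mm high to the shoulder, with a black cap 34 mm across from 74 to 96 mm height to grip by; origin at the centre of its underside, z up along the bottle. All look alike; a full one weighs about 260 g (220 to 300), a used-up one about 50 g (40 to 60), which is felt only on lifting. May be absent
- bottle_4: a reagent bottle standing on the bench, opaque white plastic, 54 mm across and 70 mm high to the shoulder, with a black cap 34 mm across from 74 to 96 mm height to grip by; origin at the centre of its underside, z up along the bottle. All look alike; a full one weighs about 260 g (220 to 300), a used-up one about 50 g (40 to 60), which is felt only on lifting. May be absent
- bottle_5: a reagent bottle standing on the bench, opaque white plastic, 54 mm across and 70 mm high to the shoulder, with a black cap 34 mm across from 74 to 96 mm height to grip by; origin at the centre of its underside, z up along the bottle. All look alike; a full one weighs about 260 g (220 to 300), a used-up one about 50 g (40 to 60), which is felt only on lifting. May be absent
- wash_bottle: a white bottle with a red cap, 66 mm across and 150 mm high, at the right; not part of the job, to be left alone; origin under its centre
- dishes: a stack of four round dishes, 92 mm across and 53 mm high, at the left beside the analyser; not part of the job, to be left alone; origin under its centre
Mind the look-alikes: they are no part of the job. Leave any purple look-alike of the bottle_1 alone. Leave any red look-alike of the carousel alone.

How it is judged:
On the way, in this order (a step that is already met when the one before it is completed fails the run):
1. the carousel is on the spindle, keyed and fully home, and let go (horizontal distance between carousel and spindle below 0.003 m and z of carousel in the frame of spindle between 0.0055 and 0.0105 m and angle between carousel's own z axis and vertical below 0.03 rad and angle between the x axis of carousel and the x axis of spindle, either way round below 0.15 rad and contact force between the fingers and carousel below 0.1 N), for 0.3 s.
2. every full bottle stands in a bay of the carousel and every used-up one is in the bin, all let go (horizontal distance between carousel and spindle below 0.003 m and z of carousel in the frame of spindle between 0.0055 and 0.0105 m and angle between carousel's own z axis and vertical below 0.03 rad and angle between the x axis of carousel and the x axis of spindle, either way round below 0.15 rad and linear speed of each of bottle_1, bottle_2, bottle_3, bottle_4, bottle_5 below 0.03 m/s and angular speed of each of bottle_1, bottle_2, bottle_3, bottle_4, bottle_5 below 0.3 rad/s and contact force between the fingers and bottle_1 below 0.1 N and ((horizontal distance between bottle_1 and carousel between 0.038 and 0.064 m and z of bottle_1 in the frame of carousel between 0.002 and 0.011 m and angle between bottle_1's own z axis and vertical below 0.1 rad and contact force between bottle_1 and carousel above 1.2 N) or (x of bottle_1 in the frame of bin between -0.065 and 0.065 m and y of bottle_1 in the frame of bin between -0.1 and 0.1 m and z of bottle_1 in the frame of bin below 0.07 m and contact force between bottle_1 and bin below 1.2 N)) and contact force between the fingers and bottle_2 below 0.1 N and ((horizontal distance between bottle_2 and carousel between 0.038 and 0.064 m and z of bottle_2 in the frame of carousel between 0.002 and 0.011 m and angle between bottle_2's own z axis and vertical below 0.1 rad and contact force between bottle_2 and carousel above 1.2 N) or (x of bottle_2 in the frame of bin between -0.065 and 0.065 m and y of bottle_2 in the frame of bin between -0.1 and 0.1 m and z of bottle_2 in the frame of bin below 0.07 m and contact force between bottle_2 and bin below 1.2 N)) and contact force between the fingers and bottle_3 below 0.1 N and ((horizontal distance between bottle_3 and carousel between 0.038 and 0.064 m and z of bottle_3 in the frame of carousel between 0.002 and 0.011 m and angle between bottle_3's own z axis and vertical below 0.1 rad and contact force between bottle_3 and carousel above 1.2 N) or (x of bottle_3 in the frame of bin between -0.065 and 0.065 m and y of bottle_3 in the frame of bin between -0.1 and 0.1 m and z of bottle_3 in the frame of bin below 0.07 m and contact force between bottle_3 and bin below 1.2 N)) and contact force between the fingers and bottle_4 below 0.1 N and ((horizontal distance between bottle_4 and carousel between 0.038 and 0.064 m and z of bottle_4 in the frame of carousel between 0.002 and 0.011 m and angle between bottle_4's own z axis and vertical below 0.1 rad and contact force between bottle_4 and carousel above 1.2 N) or (x of bottle_4 in the frame of bin between -0.065 and 0.065 m and y of bottle_4 in the frame of bin between -0.1 and 0.1 m and z of bottle_4 in the frame of bin below 0.07 m and contact force between bottle_4 and bin below 1.2 N)) and contact force between the fingers and bottle_5 below 0.1 N and ((horizontal distance between bottle_5 and carousel between 0.038 and 0.064 m and z of bottle_5 in the frame of carousel between 0.002 and 0.011 m and angle between bottle_5's own z axis and vertical below 0.1 rad and contact force between bottle_5 and carousel above 1.2 N) or (x of bottle_5 in the frame of bin between -0.065 and 0.065 m and y of bottle_5 in the frame of bin between -0.1 and 0.1 m and z of bottle_5 in the frame of bin below 0.07 m and contact force between bottle_5 and bin below 1.2 N))), for 0.3 s.
3. the cover is on the spindle, keyed and fully home, and let go (horizontal distance between cover and spindle below 0.003 m and z of cover in the frame of spindle between 0.111 and 0.117 m and angle between cover's own z axis and vertical below 0.03 rad and angle between the x axis of cover and the x axis of spindle, either way round below 0.15 rad and contact force between the fingers and cover below 0.1 N), for 0.3 s.
At the end, for the whole second after the job is handed in: Carousel keyed and home on the turntable (height within 2.5 mm, axis 3 mm); every full bottle upright on the floor of a bay, every used-up one in the bin; cover keyed and home on the hub (height and axis within 3 mm); all released and at rest (all of step 2 and all of step 3 and linear speed of each of carousel, cover below 0.03 m/s and angular speed of each of carousel, cover below 0.3 rad/s and contact force between the fingers and carousel below 0.1 N); the robot touches nothing.
It fails at once if one of the things that are not part of the job is moved by more than 50 mm (distance of any of wash_bottle, dishes from where it was at the start of the episode above 0.05 m).
Of bottle_1, bottle_2, bottle_3, bottle_4, bottle_5 only 3 to 5 are there at a start; the rules pass over those that are not, and their reading is None.
At some moment in a run one of bottle_1, bottle_2, bottle_3, bottle_4, bottle_5, cover may be knocked a few centimetres aside while the robot is not near it.
It also fails if it takes over 210 s, if anything falls off the work surface, if the arm or the gripper's body presses on something with over 40 N, if the wrist force passes 120 N, or if a joint passes its speed limit or range.

### The arm

A 6-joint arm with a two-finger parallel gripper is mounted at the origin on the work surface. World frame = base frame: x ahead of the robot, y to its left, z up, the work surface at z = 0. Lengths are in m, angles in rad, forces in N, time in s.
With the tool pointing down it reaches from about 0.3 to 0.875 m from the base axis. Payload 6.4 kg.
Tool frame: the origin (TCP) lies at the very end of the fingers, on their centre line; the grasp point (between the pads) lies 19 mm behind it (ctrl.hold_point_z is the distance from the TCP to the grasp point, in m); y points along the fingers, x is the direction in which the jaws open and shut, and the axes are right-handed (so a half turn about y gives the same grasp; the last joint's range is limited). The gripper opens to 85 mm and grips with 20 to 120 N. Pads are 22 mm wide; open, the fingers measure 114 mm over their backs; the gripper's body (76 mm by 85 mm) begins 54 mm behind the grasp point. The pads swing forward as they close: fully open they stand 13 mm farther back than shut.
Start: joints at [0.904, 0.181, 1.607, -0, 1.354, -0.206], TCP at [0.256, 0.515, 0.231] pointing down, gripper open.
Joint ranges: [-2.99, 2.99], [-0.89, 2.07], [0.3, 2.58], [-1.14, 4.28], [0, 2.63], [-3.12, 3.12]. Speed limits (rad/s): [2.57, 2.57, 3.01, 3.14, 3.14, 3.14].

### API

Orientations are given as a unit quaternion [w, x, y, z].
In Python, from bench import ctrl, imaging gives the robot as it stands.
- The arm moves only by the shell command python3 -m jog 'ROWS'. ROWS is JSON, a list of rows, each a list of 3 entries, a list of its own where there are three numbers: the shift along the tool's x, y, z in cm, then the turn, a rotation vector about the tool's x, y, z in rad, then the finger opening in cm, from 0 to 8.54. A call has 1 to 12 rows; each row shifts and turns the pose as measured when the row begins, along the tool's axes as they then stand; what a row does not reach is not made up. A row lasts 1/12 s, in which the tool goes at most 41.7 mm and 7.16 degrees, less where a joint would pass 70% of its speed; a pose out of reach is approached as far as the arm can. A call is refused whole if a number of a shift passes 4.17 or a number of a turn 0.125, either way. A call with a gripper value outside its range is refused whole. The fingers move at their own pace and stop on an object; the grip force is fixed at half the most. Time passes only in rows, so rows that do not move let the fingers close. It gives the time, the measured TCP pose, the force and the opening at its end, in the units of the state.
- ctrl.get_obs(): the state, without advancing time (a new reading comes with each control period).
- imaging.camera(name): name is "scene" or "top"; returns a dict with "frame" (384x512x3 uint8, red, green, blue), "depth" (384x512 float32, m along the optical axis (not along the pixel's ray), 0 where there is no reading), "K" (3x3 intrinsics, pixels), "k1" (the pictures are not rectified: a ray, as slopes to the right and down, at radius r is drawn at 1 + k1 r^2 times it, then the intrinsics apply), "R" (3x3) and "t" (3): a world point X has camera coordinates R X + t. Camera axes: x right, y down, z forward; pixel columns grow to the right and rows downward; lengths in m; the calibration is good to about 2 mm. A picture is of the moment at which its call begins.
- ctrl.hand_in(): hands the job in, once; it reports no verdict.
The state is a dict: "time_s": time; "q": joint angles; "dq": joint speeds; "joint_efforts": joint torques, N m; "eef_pos": TCP position; "eef_rot": TCP orientation; "wrist_force": force on the tool from outside, world axes, zero at the start; "torque": the same for the moment, N m; "opening": opening from 0.0 (shut) to 1.0 (fully open).
Only numpy, scipy, OpenCV 4.12 (cv2) and the standard library are available. Lean on these libraries where they do the work, as an engineer would, in place of code of your own. Each camera call takes 0.05 s, during which the arm holds its last target. There are 200 camera calls.

## Working session

There is one attempt and no reset: what is moved stays moved. The work goes in short steps, Python scripts to look and compute and a shell command to move; the robot and the scene stay as the last step left them, time stands still between calls to the robot, and variables do not carry over. Pictures are saved under pics/ and viewed, about 12 in all and at most 16, crops included, and the job is handed in when it is done.

```bash
ls; mkdir -p pics; python3 - <<'E'
from bench import ctrl, imaging
import cv2,numpy as np
o=ctrl.get_obs();print({k:(np.round(v,3).tolist()) for k,v in o.items()},ctrl.hold_point_z)
for n in("scene","top"):
    c=imaging.camera(n);cv2.imwrite(f"pics/{n}0.png",c["frame"][...,::-1]);np.savez(f"{n}0.npz",**c)
    print(n,c["K"].round(1).tolist(),c["k1"],(-c["R"].T@c["t"]).round(3),c["R"].round(2).tolist())
a=cv2.imread("pics/scene0.png");b=cv2.imread("pics/top0.png")
E
```

```text
pics
{'time_s': 0.0, 'q': [0.904, 0.182, 1.608, -0.0, 1.354, -0.206], 'dq': [0.001, -0.0, -0.0, 0.001, -0.001, -0.0], 'joint_efforts': [0.0, -44.487, -35.135, -0.0, 0.009, 0.0], 'eef_pos': [0.255, 0.515, 0.23], 'eef_rot': [-0.601, 0.601, 0.372, -0.373], 'wrist_force': [0.304, 0.533, -0.237], 'torque': [-0.016, 0.048, -0.024], 'opening': 1.002} 0.0187
scene [[477.6, 0.0, 256.4], [0.0, 477.6, 192.7], [0.0, 0.0, 1.0]] -0.16376509685014132 [ 1.131 -0.736  1.267] [[0.7, 0.71, 0.02], [0.55, -0.53, -0.65], [-0.45, 0.46, -0.76]]
top [[355.6, 0.0, 255.2], [0.0, 355.6, 192.2], [0.0, 0.0, 1.0]] -0.03627460027811554 [ 0.292 -0.056  1.302] [[-0.01, -1.0, -0.01], [-0.99, 0.01, -0.13], [0.13, 0.01, -0.99]]
```

View pics/top0.png

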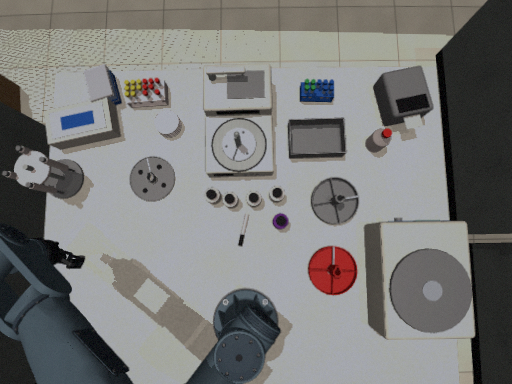

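View pics/scene0.png

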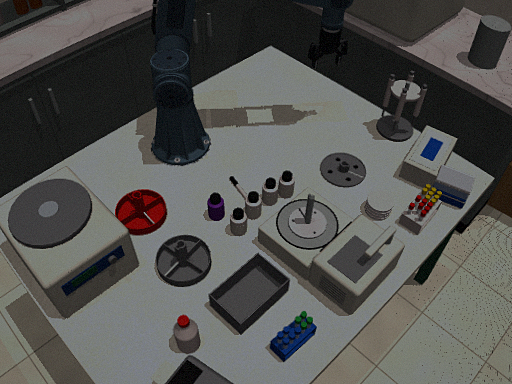

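```bash
cat >h.py <<'E'
import numpy as np,cv2
from bench import ctrl,imaging
from scipy.spatial.transform import Rotation as Ro
def ray(c,uv):
    uv=np.asarray(uv,float).reshape(-1,1,2)
    n=cv2.undistortPoints(uv,c["K"],np.array([float(c["k1"]),0,0,0]),criteria=(3,50,1e-9))[:,0] if 0 else cv2.undistortPoints(uv,c["K"],np.array([float(c["k1"]),0,0,0]))[:,0]
    return np.c_[n,np.ones(len(n))]
def plane(c,uv,z):
    d=ray(c,uv)@c["R"];o=-c["R"].T@c["t"]
    return o+d*((z-o[2])/d[:,2])[:,None]
def proj(c,X):
    p,_=cv2.projectPoints(np.asarray(X,float).reshape(-1,3),cv2.Rodrigues(c["R"])[0],c["t"],c["K"],np.array([float(c["k1"]),0,0,0]));return p[:,0]
def cloud(c):
    v,u=np.mgrid[:384,:512]
    P=ray(c,np.c_[u.ravel(),v.ravel()])*c["depth"].reshape(-1,1)
    W=(P-c["t"])@c["R"];W[c["depth"].ravel()==0]=np.nan
    return W.reshape(384,512,3)
def tri(c1,u1,c2,u2):
    A=[];b=[]
    for c,u in((c1,u1),(c2,u2)):
        d=(ray(c,[u])@c["R"])[0];d/=np.linalg.norm(d);M=np.eye(3)-np.outer(d,d);A.append(M);b.append(M@(-c["R"].T@c["t"]))
    return np.linalg.lstsq(np.vstack(A),np.hstack(b),rcond=None)[0]
def circ(p):
    A=np.c_[2*p[:,:2],np.ones(len(p))];s=np.linalg.lstsq(A,(p[:,:2]**2).sum(1),rcond=None)[0]
    return s[:2],np.sqrt(s[2]+s[:2]@s[:2])
def tool():
    o=ctrl.get_obs();q=o["eef_rot"];R=Ro.from_quat([q[1],q[2],q[3],q[0]]).as_matrix();return np.array(o["eef_pos"]),R,o
E
python3 - <<'E'
from h import *
C={n:dict(np.load(f"{n}0.npz")) for n in("scene","top")}
print(tool()[1].round(3))
for n,c in C.items():
    W=cloud(c)
    for nm,uv in (dict(car=(334,201),spin=(239,145),cover=(152,178),bin=(316,138),b1=(212,195),b2=(231,199),b3=(254,199),b4=(277,194),pur=(281,221),wash=(383,137),dish=(169,124),table=(250,260)) if n=="top" else dict(b=(238,215),b2=(253,198),table=(300,220))).items():
        print(n,nm,W[uv[1],uv[0]].round(3))
    
def crop(c,x,y,s,k):
    return cv2.resize(c["frame"][y-s:y+s,x-s:x+s,::-1],(k,k),interpolation=cv2.INTER_CUBIC)
t,s=C["top"],C["scene"]
m=np.vstack([np.hstack([crop(t,239,145,36,266),crop(t,334,201,36,266),crop(t,152,178,36,266)]),np.hstack([crop(s,310,220,40,266),crop(s,183,259,40,266),crop(s,343,170,40,266)])])
cv2.imwrite("pics/crop1.png",m)
E
```

```text
[[ 0.445 -0.001 -0.896]
 [ 0.896 -0.001  0.445]
 [-0.002 -1.     0.   ]]
scene b [ 0.457 -0.125  0.093]
scene b2 [ 0.439 -0.041  0.09 ]
scene table [0.602 0.003 0.089]
top car [ 0.416 -0.314  0.075]
top spin [0.613 0.013 0.102]
top cover [0.512 0.333 0.039]
top bin [ 0.661 -0.27   0.006]
top b1 [0.44  0.107 0.095]
top b2 [0.426 0.042 0.096]
top b3 [ 0.425 -0.037  0.096]
top b4 [ 0.441 -0.116  0.094]
top pur [ 0.349 -0.128  0.095]
top wash [ 0.627 -0.477  0.13 ]
top dish [0.708 0.271 0.054]
top table [ 0.214 -0.019 -0.002]
```

View pics/crop1.png

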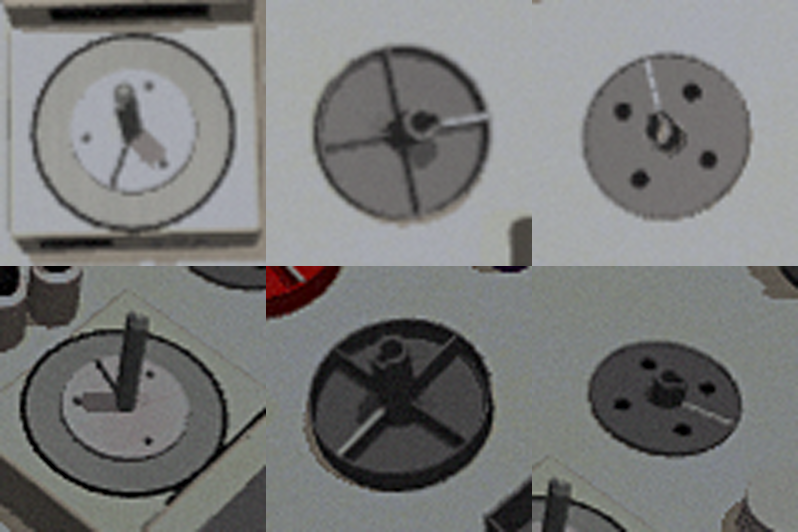

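```bash
cat >meas.py <<'E'
from h import *
def line_angle(c,ctr,z,r0,r1,bright):
    """direction of the index line: polar scan on plane z round ctr"""
    g=cv2.cvtColor(c["frame"],cv2.COLOR_RGB2GRAY).astype(np.float32)
    th=np.deg2rad(np.arange(0,360,.5));rr=np.arange(r0,r1,.001)
    X=np.stack([ctr[0]+rr[None]*np.cos(th)[:,None],ctr[1]+rr[None]*np.sin(th)[:,None],np.full((len(th),len(rr)),z)],-1)
    p=proj(c,X).astype(np.float32);I=cv2.remap(g,p[:,0].reshape(len(th),-1),p[:,1].reshape(len(th),-1),1)
    f=np.median(I,1) if 0 else I.mean(1)
    f=f-np.median(f); f=f if bright else -f
    i=f.argmax();k=np.arange(i-12,i+13);w=np.clip(f[k%len(th)]-.4*f[i],0,None)
    return np.rad2deg((w*np.deg2rad(k*.5)).sum()/w.sum()),f[i],f[(np.abs((np.arange(len(th))-i+360)%720-360)>30)].max()
def fitring(c,ctr,z,rmin,rmax,gradsign):
    """edge points on plane z radially from ctr -> circle; robust"""
    g=cv2.GaussianBlur(cv2.cvtColor(c["frame"],cv2.COLOR_RGB2GRAY).astype(np.float32),(0,0),.7)
    th=np.deg2rad(np.arange(0,360,2));rr=np.arange(rmin,rmax,.0003)
    for _ in range(3):
        X=np.stack([ctr[0]+rr[None]*np.cos(th)[:,None],ctr[1]+rr[None]*np.sin(th)[:,None],np.full((len(th),len(rr)),z)],-1)
        p=proj(c,X).astype(np.float32);I=cv2.remap(g,p[:,0].reshape(len(th),-1),p[:,1].reshape(len(th),-1),1)
        d=gradsign*np.gradient(cv2.GaussianBlur(I,(0,0),4) if 0 else I,axis=1);d=cv2.blur(d,(9,1));j=d.argmax(1)
        P=np.c_[ctr[0]+rr[j]*np.cos(th),ctr[1]+rr[j]*np.sin(th)]
        ok=np.ones(len(P),bool)
        for _ in range(8):
            cc,r=circ(P[ok]);e=abs(np.hypot(*(P-cc).T)-r);ok=e<max(.0015,1.5*np.median(e))
        ctr=cc
    return cc,r,ok.sum()
E
python3 - <<'E'
from meas import *
C={n:dict(np.load(f"{n}0.npz")) for n in("scene","top")}
for n,c in C.items():
    W=cloud(c).reshape(-1,3)
    def near(x,y,r,z0,z1):
        P=W[(np.hypot(W[:,0]-x,W[:,1]-y)<r)&(W[:,2]>z0)&(W[:,2]<z1)];return P
    print(n)
    P=near(.413,-.31,.1,.03,.04)
    k=P[np.hypot(*(P[:,:2]-P[:,:2].mean(0)).T)>.07];print(" car ring",[np.round(x,4) for x in circ(k)],len(k))
    P=near(.413,-.31,.04,.098,.115);print(" hub top",np.median(P,0).round(4),len(P))
    P=near(.6,.01,.05,.2,.235);print(" shaft tip",P.mean(0).round(4) if len(P) else 0,len(P))
    P=near(.512,.333,.04,.03,.045);print(" boss",np.median(P,0).round(4),len(P))
    P=near(.512,.333,.15,.003,.02);print(" cover",P.mean(0).round(4),len(P),(P.max(0)-P.min(0)).round(3))
    for b in((.44,.107),(.426,.042),(.425,-.037),(.441,-.116),(.349,-.128)):
        P=near(*b,.04,.09,.1);print(" cap",((P.max(0)+P.min(0))/2).round(4),P.mean(0).round(4),len(P))
    print(" spindle fit",fitring(c,np.array([.602,.003]),.088,.045,.075,-1),)
    print(" cover fit",fitring(c,np.array([.512,.333]),.008,.07,.1,1))
    print(" car fit",fitring(c,np.array([.413,-.31]),.035,.07,.1,1))
E
```

```text
scene
 car ring [array([ 0.4247, -0.3253]), np.float64(0.0813)] 148
 hub top [ 0.4243 -0.326   0.1036] 61
 shaft tip [0.6207 0.0153 0.2077] 37
 boss [0.5165 0.3438 0.0347] 45
 cover [0.518  0.3363 0.006 ] 1033 [0.292 0.294 0.017]
 cap [0.4437 0.1113 0.0949] [0.4447 0.111  0.0946] 60
 cap [0.4274 0.048  0.0946] [0.4291 0.0472 0.0946] 64
 cap [ 0.4303 -0.036   0.0952] [ 0.4318 -0.0351  0.0951] 67
 cap [ 0.4489 -0.1153  0.0946] [ 0.4483 -0.1163  0.0946] 74
 cap [ 0.3504 -0.126   0.0948] [ 0.3522 -0.1275  0.0941] 74
 spindle fit (array([0.6051751 , 0.00619843]), np.float64(0.07359297402569999), np.int64(102))
 cover fit (array([0.51740606, 0.34006604]), np.float64(0.08658980395620176), np.int64(135))
 car fit (array([ 0.43247159, -0.33219022]), np.float64(0.09136714253190983), np.int64(109))
top
 car ring [array([ 0.4229, -0.325 ]), np.float64(0.0812)] 140
 hub top [ 0.4231 -0.3276  0.1049] 45
 shaft tip [0.617  0.0149 0.2096] 33
 boss [0.5201 0.3452 0.036 ] 39
 cover [0.5135 0.3404 0.0056] 1400 [0.291 0.293 0.016]
 cap [0.4437 0.1121 0.0953] [0.4441 0.1114 0.0951] 70
 cap [0.4273 0.047  0.0949] [0.4271 0.0482 0.0949] 74
 cap [ 0.4301 -0.0353  0.0946] [ 0.4308 -0.0346  0.095 ] 75
 cap [ 0.4461 -0.1175  0.095 ] [ 0.4468 -0.1161  0.0953] 74
 cap [ 0.3504 -0.1261  0.0952] [ 0.3508 -0.1273  0.095 ] 75
 spindle fit (array([0.60358853, 0.00619196]), np.float64(0.07375941002681494), np.int64(96))
 cover fit (array([0.51594921, 0.34264979]), np.float64(0.08570000462138634), np.int64(152))
 car fit (array([ 0.42190396, -0.32309605]), np.float64(0.0859589627704293), np.int64(145))
```

```bash
python3 - <<'E'
from meas import *
C={n:dict(np.load(f"{n}0.npz")) for n in("scene","top")}
for n,c in C.items():
    print(n)
    for z,a,b,s in((.088,.052,.068,-1),(.08,.085,.1,1),(.08,.08,.1,-1)):
        print(" sp",z,fitring(c,np.array([.618,.014]),z,a,b,s))
    for ctr in((.619,.014),(.617,.013)):
        print(" sp ang",line_angle(c,ctr,.088,.028,.055,0))
    print(" cover",fitring(c,np.array([.517,.343]),.008,.078,.092,1),line_angle(c,(.517,.343),.005,.03,.078,1))
    print(" car",fitring(c,np.array([.423,-.325]),.035,.078,.092,1),line_angle(c,(.423,-.326),.035,.03,.078,1))
    g=c["frame"].astype(int)
    u=proj(c,[.619,.014,.216])[0];print(" tip px",u)
t,s=C["top"],C["scene"]
def crop(c,x,y,q,k): return cv2.resize(c["frame"][y-q:y+q,x-q:x+q,::-1],(k,k),interpolation=cv2.INTER_NEAREST)
u=[proj(c,[.619,.014,.216])[0].astype(int) for c in(t,s)];print(u)
cv2.imwrite("pics/tip.png",np.hstack([crop(t,*u[0],12,384),crop(s,*u[1],12,384)]))
E
```

```text
scene
 sp 0.088 (array([0.62081486, 0.01596885]), np.float64(0.058953115053018174), np.int64(152))
 sp 0.08 (array([0.62068491, 0.01616882]), np.float64(0.0991026992033235), np.int64(166))
 sp 0.08 (array([0.62079955, 0.01558676]), np.float64(0.09159662970738199), np.int64(174))
 sp ang (np.float64(131.24435129950305), np.float32(99.5104), np.float32(85.600464))
 sp ang (np.float64(128.27972007627721), np.float32(99.764885), np.float32(85.47565))
 cover (array([0.51771555, 0.34012666]), np.float64(0.08638099834010977), np.int64(132)) (np.float64(17.84418248835903), np.float32(38.99035), np.float32(2.8350754))
 car (array([ 0.42780957, -0.3290558 ]), np.float64(0.08581812170346384), np.int64(120)) (np.float64(280.1932412612049), np.float32(67.29869), np.float32(13.964584))
 tip px [310.68346825 194.69279948]
top
 sp 0.088 (array([0.62271079, 0.01570893]), np.float64(0.058311747133556635), np.int64(158))
 sp 0.08 (array([0.62165489, 0.01579761]), np.float64(0.0991645662329675), np.int64(169))
 sp 0.08 (array([0.62173713, 0.01579986]), np.float64(0.09136053151837721), np.int64(180))
 sp ang (np.float64(156.15490396872238), np.float32(65.967), np.float32(56.44288))
 sp ang (np.float64(7.939287976783103), np.float32(64.07848), np.float32(63.70623))
 cover (array([0.51564338, 0.34264516]), np.float64(0.08562592022385936), np.int64(157)) (np.float64(17.446410582587433), np.float32(37.250526), np.float32(2.671646))
 car (array([ 0.42186639, -0.32311502]), np.float64(0.08598290448410247), np.int64(146)) (np.float64(281.4203074379377), np.float32(29.909897), np.float32(7.319832))
 tip px [236.55000915 133.70391912]
[array([236, 133]), array([310, 194])]
```

View pics/tip.png

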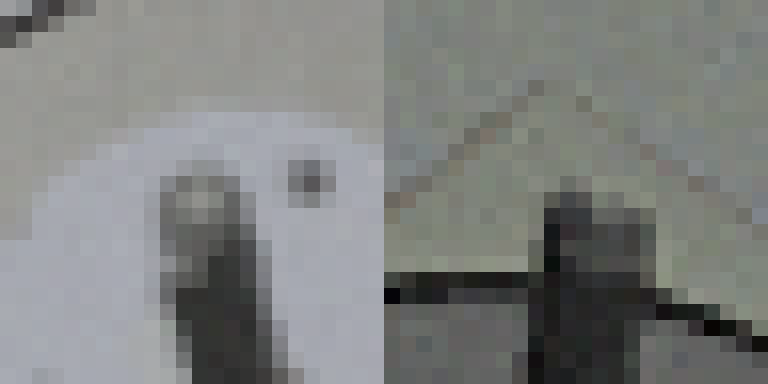

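Candidates in the top view: grey carousel (334,201) and its red look-alike (332,270); grey cover (152,178); bottles (212,195), (231,199), (254,199), (277,194) and a purple look-alike (281,221). The close crop confirms the grey one with the white rib line is the carousel. The tip crop shows the shaft tip near (236,133) in top and (311,194) in scene.

```bash
cat >go.py <<'E'
import sys
from h import *
# go.py X Y Z yaw_deg : remaining shift in tool axes (cm), turn about tool y (rad)
p,R,o=tool();X=np.array(list(map(float,sys.argv[1:4])));d=(X-p)
yaw=np.degrees(np.arctan2(R[1,0],R[0,0]))
tilt=np.degrees(np.arccos(-R[2,1]))
def m(dy): return (dy+180)%360-180
r=0
if len(sys.argv)>4: r=-np.radians(m(float(sys.argv[4])-yaw))
y2=np.radians(float(sys.argv[4])) if len(sys.argv)>4 else np.radians(yaw)
x=np.array([np.cos(y2),np.sin(y2)]);z=np.array([-np.sin(y2),np.cos(y2)])
print("t",round(o["time_s"],2),"p",p.round(4),"yaw",yaw.round(2),"tilt",tilt.round(2),"F",np.round(o["wrist_force"],1),"M",np.round(o["torque"],2),"open",round(float(o["opening"]),3))
print("now-axes cm",(R.T@d*100).round(2),"turn(about y)",round(r,3)," after-turn axes cm",(x@d[:2]*100).round(2),(-d[2]*100).round(2),(z@d[:2]*100).round(2))
# tilt correction rotvec in tool frame
a=np.cross(-R[2,:]*0+np.array([0,1,0]),R.T@np.array([0,0,-1]));print("tilt fix",a.round(3))
E
python3 go.py .4235 -.3262 .231 11; python3 - <<'E'
from meas import *
C={n:dict(np.load(f"{n}0.npz")) for n in("scene","top")}
ctr=np.array([.6213,.0158])
for n,c in C.items():
    g=cv2.cvtColor(c["frame"],cv2.COLOR_RGB2GRAY).astype(np.float32)
    th=np.arange(120,260,2);rr=np.arange(.03,.056,.001)
    X=[[ctr[0]+r*np.cos(np.deg2rad(t)),ctr[1]+r*np.sin(np.deg2rad(t)),.088] for t in th for r in rr]
    p=proj(c,X).astype(np.float32).reshape(len(th),-1,2);I=cv2.remap(g,p[...,0],p[...,1],1).mean(1)
    print(n,list(zip(th.tolist(),I.astype(int).tolist())))
    print(proj(c,[[*ctr,.088]]), plane(c,[(234.1,160.4) if n=="top" else (299.2,208.9)],.088)[0]-[*ctr,0])
E
```

```text
t 0.1 p [0.2554 0.5146 0.2305] yaw 63.6 tilt 0.09 F [-0.8 -0.3  0.7] M [ 0.02  0.05 -0.  ] open 1.001
now-axes cm [-6.784e+01  4.000e-02 -5.245e+01] turn(about y) 0.918  after-turn axes cm 0.46 -0.05 -85.75
tilt fix [-0.     0.    -0.002]
scene [(120, 37), (122, 38), (124, 38), (126, 37), (128, 37), (130, 36), (132, 33), (134, 30), (136, 26), (138, 42), (140, 72), (142, 88), (144, 99), (146, 110), (148, 119), (150, 125), (152, 124), (154, 112), (156, 86), (158, 56), (160, 38), (162, 45), (164, 76), (166, 106), (168, 121), (170, 126), (172, 127), (174, 126), (176, 125), (178, 125), (180, 125), (182, 125), (184, 125), (186, 124), (188, 125), (190, 126), (192, 127), (194, 126), (196, 125), (198, 122), (200, 118), (202, 113), (204, 108), (206, 105), (208, 105), (210, 104), (212, 99), (214, 93), (216, 85), (218, 79), (220, 76), (222, 80), (224, 83), (226, 92), (228, 101), (230, 107), (232, 109), (234, 111), (236, 111), (238, 113), (240, 119), (242, 125), (244, 128), (246, 128), (248, 128), (250, 128), (252, 127), (254, 126), (256, 125), (258, 126)]
[[307.30728807 221.43377958]] [-0.050956
[... 240 characters left out ...]
4, 144), (156, 125), (158, 106), (160, 102), (162, 113), (164, 132), (166, 151), (168, 162), (170, 166), (172, 168), (174, 168), (176, 168), (178, 169), (180, 168), (182, 168), (184, 168), (186, 168), (188, 168), (190, 167), (192, 166), (194, 165), (196, 163), (198, 162), (200, 160), (202, 157), (204, 154), (206, 151), (208, 149), (210, 149), (212, 148), (214, 144), (216, 137), (218, 130), (220, 126), (222, 127), (224, 132), (226, 139), (228, 145), (230, 150), (232, 153), (234, 155), (236, 156), (238, 158), (240, 161), (242, 164), (244, 167), (246, 168), (248, 168), (250, 168), (252, 168), (254, 168), (256, 168), (258, 168)]
[[238.43677031 143.67205366]] [-0.05969898  0.01538143  0.088     ]
```

```bash
python3 -m jog '[[[0,0,0],[0,0.115,0],8.54],[[0,0,0],[0,0.115,0],8.54],[[0,0,0],[0,0.115,0],8.54],[[0,0,0],[0,0.115,0],8.54],[[0,0,0],[0,0.115,0],8.54],[[0,0,0],[0,0.115,0],8.54],[[0,0,0],[0,0.115,0],8.54],[[0,0,0],[0,0.115,0],8.54],[[0,0,-3],[0,0,0],8.54],[[0,0,-3.5],[0,0,0],8.54],[[0,0,-3.5],[0,0,0],8.54],[[0,0,-3.5],[0,0,0],8.54]]'
python3 go.py .4235 -.3262 .231 10.8
```

```text
time_s: 1.1
eef_pos: [0.2714, 0.3785, 0.2238]
eef_rot: [-0.702, 0.708, 0.049, -0.056]
wrist_force: [1.6, -0.3, 0.5]
opening: 0.999
t 1.1 p [0.2714 0.3785 0.2238] yaw 8.49 tilt 0.76 F [ 1.6 -0.3  0.5] M [-0.01 -0.01  0.02] open 0.999
now-axes cm [  4.63  -0.22 -71.95] turn(about y) -0.04  after-turn axes cm 1.74 -0.72 -72.08
tilt fix [ 0.008  0.    -0.011]
```

```bash
python3 -m jog '[[[0.4,-0.1,-3.5],[0,-0.02,0],8.54],[[0.4,-0.1,-3.5],[0,-0.02,0],8.54],[[0.2,-0.1,-3.5],[0,0,0],8.54],[[0.2,-0.1,-3.5],[0,0,0],8.54],[[0.2,0,-3.5],[0,0,0],8.54],[[0,0,-3.5],[0,0,0],8.54],[[0,0,-3.5],[0,0,0],8.54],[[0,0,-3.5],[0,0,0],8.54],[[0,0,-3.5],[0,0,0],8.54],[[0,0,-3.5],[0,0,0],8.54],[[0,0,-3.5],[0,0,0],8.54],[[0,0,-3.5],[0,0,0],8.54]]' >/dev/null
python3 -m jog '[[[0,0,-3.5],[0,0,0],8.54],[[0,0,-3.5],[0,0,0],8.54],[[0,0,-3.5],[0,0,0],8.54],[[0,0,-3.5],[0,0,0],8.54],[[0,0,-3.5],[0,0,0],8.54],[[0,0,-3.5],[0,0,0],8.54]]'
python3 go.py .4235 -.3262 .131 10.8
```

```text
time_s: 2.6
eef_pos: [0.3985, -0.2679, 0.2295]
eef_rot: [-0.7, 0.707, 0.065, -0.072]
wrist_force: [0.6, 0.4, -0.1]
opening: 1.0
t 2.6 p [ 0.3985 -0.2679  0.2295] yaw 11.06 tilt 0.78 F [ 0.6  0.4 -0.1] M [0.01 0.   0.03] open 1.0
now-axes cm [ 1.44  9.88 -6.12] turn(about y) 0.005  after-turn axes cm 1.36 9.85 -6.19
tilt fix [ 0.008  0.    -0.011]
```

```bash
python3 -m jog '[[[0.5,0,-2],[0.008,0.005,-0.011],8.54],[[0.5,0,-2],[0,0,0],8.54],[[0.4,0,-1.6],[0,0,0],8.54],[[0,2,-0.4],[0,0,0],8.54],[[0,2,0],[0,0,0],8.54],[[0,2,0],[0,0,0],8.54],[[0,2,0],[0,0,0],8.54],[[0,0,0],[0,0,0],8.54],[[0,0,0],[0,0,0],8.54]]' >/dev/null
python3 go.py .4235 -.3262 .066 10.8; python3 - <<'E'
from h import *
for n in("scene","top"):
    c=imaging.camera(n);u=proj(c,[.4235,-.326,.1])[0].astype(int);print(u)
    cv2.imwrite(f"pics/g_{n}.png",cv2.resize(c["frame"][max(0,u[1]-45):u[1]+45,u[0]-45:u[0]+45,::-1],(400,400)))
cv2.imwrite("pics/g.png",np.hstack([cv2.imread("pics/g_top.png"),cv2.imread("pics/g_scene.png")]))
E
```

```text
t 3.35 p [ 0.4228 -0.3365  0.1438] yaw 10.18 tilt 0.08 F [-0.1 -0.7 -0.2] M [-0.01  0.05 -0.02] open 0.999
now-axes cm [0.26 7.78 0.99] turn(about y) -0.011  after-turn axes cm 0.26 7.78 1.0
tilt fix [-0.001  0.    -0.001]
[180 244]
[339 198]
```

View pics/g.png

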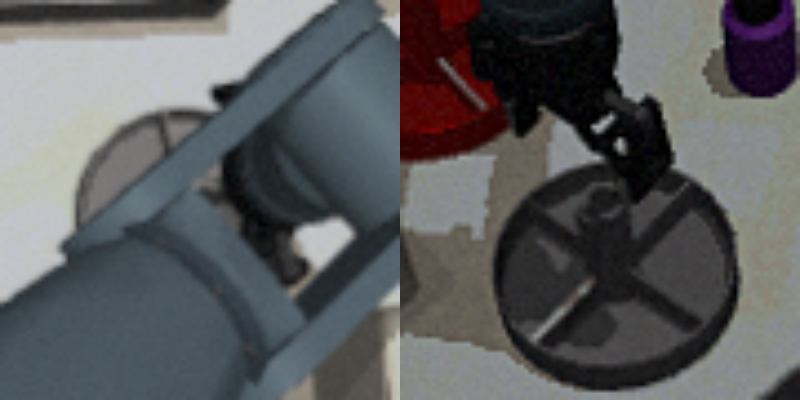

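```bash
python3 -m jog '[[[0.26,0,1],[0,-0.011,0],8.54],[[0,0,0],[0,0,0],8.54],[[0,0,0],[0,0,0],8.54]]' >/dev/null; python3 go.py .4235 -.3262 .066 10.8
python3 -m jog '[[[0,1.8,0],[0,0,0],8.54],[[0,1.8,0],[0,0,0],8.54],[[0,1.8,0],[0,0,0],8.54],[[0,1.5,0],[0,0,0],8.54],[[0,0.5,0],[0,0,0],8.54],[[0,0,0],[0,0,0],8.54],[[0,0,0],[0,0,0],8.54]]' >/dev/null
python3 go.py .4235 -.3262 .066 10.8
```

```text
t 3.7 p [ 0.4253 -0.3265  0.148 ] yaw 10.9 tilt 0.29 F [-0.2 -0.3 -0.6] M [-0.04 -0.01 -0.05] open 0.997
now-axes cm [-0.19  8.2   0.1 ] turn(about y) 0.002  after-turn axes cm -0.17 8.2 0.06
tilt fix [ 0.005 -0.     0.002]
t 4.28 p [ 0.4304 -0.33    0.0798] yaw 11.09 tilt 1.2 F [-0.2  0.4  0.8] M [-0.02 -0.02  0.04] open 0.998
now-axes cm [-0.62  1.37  0.53] turn(about y) 0.005  after-turn axes cm -0.61 1.38 0.51
tilt fix [ 0.018 -0.     0.01 ]
```

```bash
python3 -m jog '[[[-0.3,0.6,0.3],[0.018,0.005,0.01],8.54],[[-0.3,0.6,0.2],[0,0,0],8.54],[[0,0,0],[0,0,0],8.54],[[0,0,0],[0,0,0],8.54]]' >/dev/null
python3 go.py .4235 -.3262 .066 10.8
```

```text
t 4.62 p [ 0.4246 -0.3278  0.0701] yaw 10.79 tilt 0.22 F [-0.9 -0.3  0.3] M [0.02 0.   0.04] open 0.999
now-axes cm [-0.08  0.41  0.18] turn(about y) -0.0  after-turn axes cm -0.08 0.41 0.18
tilt fix [ 0.004 -0.     0.001]
```

Close.

```bash
python3 -m jog '[[[-0.08,0.4,0.18],[0.004,0,0],8.54],[[0,0,0],[0,0,0],8.54],[[0,0,0],[0,0,0],5],[[0,0,0],[0,0,0],4],[[0,0,0],[0,0,0],3.5],[[0,0,0],[0,0,0],2],[[0,0,0],[0,0,0],2],[[0,0,0],[0,0,0],2],[[0,0,0],[0,0,0],2],[[0,0,0],[0,0,0],2],[[0,0,0],[0,0,0],2]]' >/dev/null
python3 go.py .4235 -.3262 .066 10.8
```

```text
t 5.53 p [ 0.424  -0.3267  0.0669] yaw 10.78 tilt 0.15 F [ 0.6 -0.2 -0.3] M [ 0.    0.06 -0.01] open 0.343
now-axes cm [-0.04  0.09  0.06] turn(about y) -0.0  after-turn axes cm -0.04 0.09 0.06
tilt fix [ 0.001 -0.     0.002]
```

```bash
python3 -m jog '[[[0,-1,0],[0,0,0],2],[[0,-1.5,0],[0,0,0],2],[[0,-2,0],[0,0,0],2],[[0,-2.5,0],[0,0,0],2],[[0,-2.5,0],[0,0,0],2],[[0,-2.5,0],[0,0,0],2],[[0,-2.5,0],[0,0,0],2],[[0,-2.5,0],[0,0,0],2],[[0,-2.5,0],[0,0,0],2],[[0,-2.5,0],[0,0,0],2],[[0,-2,0],[0,0,0],2],[[0,-1,0],[0,0,0],2]]'  >/dev/null
python3 -m jog '[[[0,-0.5,0],[0,0,0],2],[[0,0,0],[0,0.1,0],2],[[0,0,0],[0,0.11,0],2],[[0,0,0],[0,0.11,0],2],[[0,0,0],[0,0.11,0],2],[[0,0,0],[0,0.11,0],2],[[0,0,0],[0,0.11,0],2],[[0,0,0],[0,0.11,0],2],[[0,0,0],[0,0.11,0],2],[[0,0,0],[0,0.11,0],2],[[0,0,0],[0,0.11,0],2],[[0,0,0],[0,0.11,0],2]]' >/dev/null
python3 go.py .6213 .0158 .317 -110
```

```text
t 7.53 p [ 0.4116 -0.3127  0.3131] yaw -61.15 tilt 3.08 F [ 0.4  1.1 -5.1] M [-0.08 -0.05 -0.03] open 0.339
now-axes cm [-18.65   0.33  34.22] turn(about y) 0.853  after-turn axes cm -38.04 -0.39 8.47
tilt fix [ 0.008  0.    -0.053]
```

```bash
python3 -m jog '[[[0,0,0],[0.008,0.07,-0.05],2],[[0,0,0],[0,0.11,0],2],[[0,0,0],[0,0.11,0],2],[[0,0,0],[0,0.11,0],2],[[0,0,0],[0,0.11,0],2],[[0,0,0],[0,0.11,0],2],[[0,0,0],[0,0.11,0],2],[[0,0,0],[0,0.11,0],2],[[0,0,0],[0,0,0],2],[[-1,0,0.3],[0,0,0],2],[[-2,0,0.5],[0,0,0],2],[[-3,0,0.6],[0,0,0],2]]' >/dev/null
python3 go.py .6213 .0158 .317 -110
```

```text
t 8.53 p [ 0.4389 -0.2563  0.2943] yaw -111.91 tilt 2.07 F [ 0.5  0.2 -5.9] M [-0.06 -0.09 -0.05] open 0.342
now-axes cm [-32.08  -2.05   6.71] turn(about y) -0.033  after-turn axes cm -31.81 -2.27 7.84
tilt fix [ 0.033  0.    -0.014]
```

```bash
python3 -m jog '[[[-1,-1,0.3],[0.03,-0.03,-0.014],2],[[-2,-1.5,0.5],[0,0,0],2],[[-2.8,-0.3,0.7],[0,0,0],2],[[-2.8,0,0.7],[0,0,0],2],[[-2.8,0,0.7],[0,0,0],2],[[-2.8,0,0.7],[0,0,0],2],[[-2.8,0,0.7],[0,0,0],2],[[-2.8,0,0.7],[0,0,0],2],[[-2.8,0,0.7],[0,0,0],2],[[-2,0,0.5],[0,0,0],2],[[-2,0,0.4],[0,0,0],2],[[-1,0,0.2],[0,0,0],2]]' >/dev/null
python3 go.py .6213 .0158 .317 -110
```

```text
t 9.53 p [0.5988 0.0068 0.3192] yaw -107.19 tilt 0.54 F [-0.2 -0.2 -5.2] M [-0.04 -0.03 -0.03] open 0.344
now-axes cm [-1.52  0.21  1.89] turn(about y) 0.049  after-turn axes cm -1.61 0.22 1.81
tilt fix [ 0.007  0.    -0.006]
```

```bash
python3 -m jog '[[[-0.8,0,0.9],[0.007,0.049,-0.006],2],[[-0.7,0,0.8],[0,0,0],2],[[0,0,0],[0,0,0],2],[[0,0,0],[0,0,0],2],[[0,0,0],[0,0,0],2]]' >/dev/null
python3 go.py .6213 .0158 .317 -110; python3 - <<'E'
from meas import *
p,R,o=tool();z=p[2]-.067
for n in("scene","top"):
    c=imaging.camera(n);np.savez(f"{n}1.npz",**c);cv2.imwrite(f"pics/h_{n}.png",c["frame"][90:280,150:400,::-1] if n=="scene" else c["frame"][60:230,130:350,::-1])
    print(n,fitring(c,p[:2],z+.035,.078,.095,1),fitring(c,p[:2],z+.035,.078,.095,-1),line_angle(c,p[:2],z+.035,.035,.08,1))
    W=cloud(c).reshape(-1,3);k=(abs(W[:,2]-z-.035)<.006)&(np.hypot(*(W[:,:2]-p[:2]).T)<.1)&(np.hypot(*(W[:,:2]-p[:2]).T)>.07);print(len(W[k]),circ(W[k]), np.median(W[k][:,2])-z)
a=cv2.resize(cv2.imread("pics/h_top.png"),(400,310));b=cv2.resize(cv2.imread("pics/h_scene.png"),(400,310));cv2.imwrite("pics/h.png",np.hstack([a,b]))
E
```

```text
t 9.95 p [0.6191 0.0208 0.3166] yaw -109.14 tilt 0.29 F [ 0.5  0.6 -6. ] M [-0.01 -0.01 -0.02] open 0.343
now-axes cm [ 0.4  -0.04  0.38] turn(about y) 0.015  after-turn axes cm 0.4 -0.04 0.38
tilt fix [ 0.005 -0.     0.001]
scene (array([0.61978251, 0.01242687]), np.float64(0.0875033901927214), np.int64(112)) (array([0.61444018, 0.02382704]), np.float64(0.08931946309831236), np.int64(101)) (np.float64(342.85374548016574), np.float32(28.095398), np.float32(25.231377))
246 (array([0.61821098, 0.01988458]), np.float64(0.08197130820854404)) 0.03310647641685055
top (array([0.61246902, 0.01918946]), np.float64(0.08528514408182111), np.int64(106)) (array([0.61204644, 0.02855134]), np.float64(0.08435383577732276), np.int64(118)) (np.float64(263.91082509563034), np.float32(49.483574), np.float32(40.650482))
133 (array([0.61774841, 0.01965638]), np.float64(0.08261871052002497)) 0.03409327019603964
```

View pics/h.png

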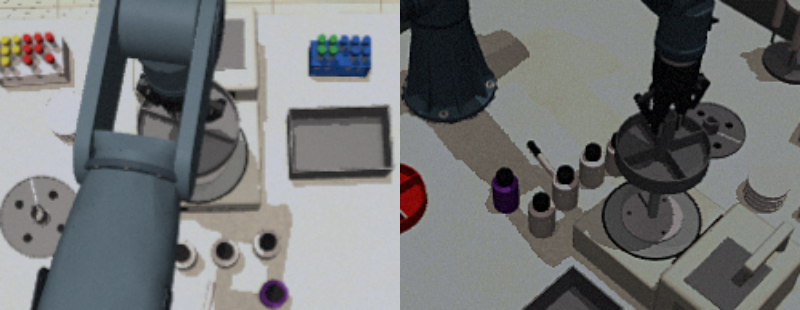

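```bash
python3 -m jog '[[[0.4,0,0.38],[0.005,0.015,0],2],[[0,0,0],[0,0,0],2],[[0,0,0],[0,0,0],2],[[0,0,0],[0,0,0],2]]' >/dev/null
python3 go.py .6213 .0158 .288 -110
```

```text
t 10.38 p [0.6206 0.013  0.3173] yaw -110.26 tilt 0.14 F [ 0.3 -0.1 -4.7] M [ 0.02 -0.02 -0.06] open 0.342
now-axes cm [-0.29  2.93 -0.03] turn(about y) -0.004  after-turn axes cm -0.29 2.93 -0.03
tilt fix [-0.001  0.     0.002]
```

```bash
python3 -m jog '[[[-0.2,0,0],[0,0,0],2],[[0,0.5,0],[0,0,0],2],[[0,0.5,0],[0,0,0],2],[[0,0.5,0],[0,0,0],2],[[0,0.5,0],[0,0,0],2],[[0,0,0],[0,0,0],2],[[0,0,0],[0,0,0],2]]' >/dev/null
python3 go.py .6213 .0158 .288 -110
```

```text
t 10.97 p [0.6209 0.0149 0.2945] yaw -110.26 tilt 0.12 F [-0.2  0.5 -5.1] M [ 0.01 -0.01  0.  ] open 0.342
now-axes cm [-0.1   0.65  0.01] turn(about y) -0.005  after-turn axes cm -0.1 0.65 0.01
tilt fix [-0.     0.     0.002]
```

```bash
python3 -m jog '[[[-0.1,0.4,0],[0,-0.005,0],2],[[0,0.4,0],[0,0,0],2],[[0,0.3,0],[0,0,0],2],[[0,0.3,0],[0,0,0],2],[[0,0,0],[0,0,0],2],[[0,0,0],[0,0,0],2]]' >/dev/null
python3 go.py .6213 .0158 .26 -110
```

```text
t 11.47 p [0.6212 0.0161 0.2787] yaw -109.93 tilt 0.12 F [-0.1 -0.2 -5.1] M [ 0.05  0.   -0.02] open 0.344
now-axes cm [0.02 1.87 0.02] turn(about y) 0.001  after-turn axes cm 0.02 1.87 0.02
tilt fix [ 0.    -0.     0.002]
```

No contact yet; go on in small steps, watching the force.

```bash
python3 -m jog '[[[0,0.3,0],[0,0,0],2],[[0,0.3,0],[0,0,0],2],[[0,0,0],[0,0,0],2]]' >/dev/null
python3 go.py .6213 .0158 .26 -110
python3 -m jog '[[[0,0.2,0],[0,0,0],2],[[0,0.2,0],[0,0,0],2],[[0,0.2,0],[0,0,0],2],[[0,0,0],[0,0,0],2]]' >/dev/null
python3 go.py .6213 .0158 .155 -110
```

```text
t 11.72 p [0.6214 0.016  0.2726] yaw -109.94 tilt 0.12 F [-0.5  0.4 -5.7] M [-0.01  0.04 -0.  ] open 0.341
now-axes cm [ 0.02  1.26 -0.01] turn(about y) 0.001  after-turn axes cm 0.02 1.26 -0.01
tilt fix [-0.001  0.     0.002]
t 12.05 p [0.6215 0.0159 0.2661] yaw -109.94 tilt 0.12 F [-0.8  0.8 -5.2] M [0.   0.03 0.  ] open 0.342
now-axes cm [-0.   11.11 -0.03] turn(about y) 0.001  after-turn axes cm 0.02 11.11 -0.02
tilt fix [-0.001  0.     0.002]
```

```bash
python3 -m jog '[[[0,0.4,0],[0,0,0],2],[[0,0.4,0],[0,0,0],2],[[0,0.4,0],[0,0,0],2],[[0,0.4,0],[0,0,0],2],[[0,0.4,0],[0,0,0],2],[[0,0.4,0],[0,0,0],2],[[0,0,0],[0,0,0],2]]' >/dev/null
python3 go.py .6213 .0158 .155 -110
python3 -m jog '[[[0,0.4,0],[0,0,0],2],[[0,0.4,0],[0,0,0],2],[[0,0.4,0],[0,0,0],2],[[0,0.4,0],[0,0,0],2],[[0,0.4,0],[0,0,0],2],[[0,0.4,0],[0,0,0],2],[[0,0.4,0],[0,0,0],2],[[0,0.4,0],[0,0,0],2],[[0,0,0],[0,0,0],2]]' >/dev/null
python3 go.py .6213 .0158 .155 -110
```

```text
t 12.63 p [0.6213 0.0159 0.2391] yaw -109.94 tilt 0.12 F [-0.8  0.6 -5.3] M [0.04 0.06 0.02] open 0.342
now-axes cm [-0.01  8.41 -0.  ] turn(about y) 0.001  after-turn axes cm 0.01 8.41 0.0
tilt fix [-0.     0.     0.002]
t 13.38 p [0.6213 0.0158 0.2033] yaw -109.94 tilt 0.12 F [-1.1  0.5 -5.5] M [-0.01 -0.01 -0.01] open 0.338
now-axes cm [-0.01  4.83  0.  ] turn(about y) 0.001  after-turn axes cm -0.0 4.83 0.0
tilt fix [-0.     0.     0.002]
```

```bash
python3 -m jog '[[[0,0.4,0],[0,0,0],2],[[0,0.4,0],[0,0,0],2],[[0,0.4,0],[0,0,0],2],[[0,0.4,0],[0,0,0],2],[[0,0.4,0],[0,0,0],2],[[0,0.4,0],[0,0,0],2],[[0,0.4,0],[0,0,0],2],[[0,0.4,0],[0,0,0],2],[[0,0.4,0],[0,0,0],2],[[0,0,0],[0,0,0],2]]' >/dev/null
python3 go.py .6213 .0158 .155 -110
python3 -m jog '[[[0,0.2,0],[0,0,0],2],[[0,0.2,0],[0,0,0],2],[[0,0,0],[0,0,0],2]]' >/dev/null
python3 go.py .6213 .0158 .155 -110
```

```text
t 14.22 p [0.6214 0.0157 0.1635] yaw -109.94 tilt 0.12 F [-0.2  0.1 -5. ] M [ 0.05 -0.02  0.  ] open 0.345
now-axes cm [-0.01  0.85 -0.01] turn(about y) 0.001  after-turn axes cm -0.01 0.85 -0.01
tilt fix [-0.     0.     0.002]
t 14.47 p [0.6214 0.0157 0.159 ] yaw -109.94 tilt 0.12 F [-0.8 -0.3 -6.1] M [-0.03  0.05  0.02] open 0.341
now-axes cm [-0.01  0.4  -0.02] turn(about y) 0.001  after-turn axes cm -0.01 0.4 -0.02
tilt fix [-0.     0.     0.002]
```

```bash
python3 -m jog '[[[0,0.2,0],[0,0,0],2],[[0,0.15,0],[0,0,0],2],[[0,0,0],[0,0,0],2]]' >/dev/null
python3 go.py .6213 .0158 .155 -110
python3 -m jog '[[[0,0.15,0],[0,0,0],2],[[0,0,0],[0,0,0],2]]' >/dev/null
python3 go.py .6213 .0158 .155 -110
```

```text
t 14.72 p [0.6218 0.0156 0.1556] yaw -109.94 tilt 0.13 F [-0.5 -0.2 -4.5] M [-0.01  0.   -0.05] open 0.342
now-axes cm [-0.    0.06 -0.05] turn(about y) 0.001  after-turn axes cm -0.0 0.06 -0.05
tilt fix [-0.001  0.     0.002]
t 14.88 p [0.6224 0.0155 0.1552] yaw -109.94 tilt 0.19 F [ 0.1 -0.1 -4.5] M [0.03 0.09 0.05] open 0.343
now-axes cm [ 0.01  0.02 -0.12] turn(about y) 0.001  after-turn axes cm 0.01 0.02 -0.12
tilt fix [-0.003  0.     0.002]
```

```bash
python3 -m jog '[[[0,0.2,-0.05],[0,0,0],2],[[0,0,0],[0,0,0],2]]' >/dev/null
python3 go.py .6213 .0158 .155 -110
python3 -m jog '[[[0,0.2,0],[0,0,0],2],[[0,0,0],[0,0,0],2]]' >/dev/null
python3 go.py .6213 .0158 .155 -110
```

```text
t 15.05 p [0.6228 0.0156 0.1553] yaw -109.94 tilt 0.3 F [-1.   1.1 -6.2] M [0.23 0.22 0.01] open 0.344
now-axes cm [ 0.03  0.03 -0.15] turn(about y) 0.001  after-turn axes cm 0.03 0.03 -0.15
tilt fix [-0.005  0.     0.001]
t 15.22 p [0.623  0.0156 0.1551] yaw -109.92 tilt 0.34 F [-2.1  0.6 -4.6] M [ 0.09  0.45 -0.01] open 0.344
now-axes cm [ 0.04  0.01 -0.16] turn(about y) 0.001  after-turn axes cm 0.04 0.01 -0.16
tilt fix [-0.006  0.     0.001]
```

```bash
python3 -m jog '[[[0,0,0],[0,0,0],4],[[0,0,0],[0,0,0],5],[[0,0,0],[0,0,0],6],[[0,0,0],[0,0,0],6],[[0,0,0],[0,0,0],6],[[0,0,0],[0,0,0],6]]' >/dev/null
python3 go.py .6213 .0158 .155 -110
python3 - <<'E'
from h import *
for n in("scene",):
    c=imaging.camera(n);W=cloud(c).reshape(-1,3);r=np.hypot(*(W[:,:2]-[.6213,.0158]).T);k=(W[:,2]>.1)&(W[:,2]<.15)&(r<.095)&(r>.07);print(np.percentile(W[k][:,2],[5,50,80,95]).round(4),circ(W[k]))
    cv2.imwrite("pics/i.png",cv2.resize(c["frame"][150:270,240:400,::-1],(800,600)))
E
```

```text
t 15.72 p [0.6256 0.0151 0.1569] yaw -109.93 tilt 0.74 F [-0.2  0.9 -0.2] M [-0.   -0.04 -0.01] open 0.705
now-axes cm [ 0.08  0.18 -0.43] turn(about y) 0.001  after-turn axes cm 0.08 0.19 -0.43
tilt fix [-0.013  0.    -0.   ]
[0.1013 0.1148 0.1211 0.1241] (array([0.62268304, 0.01460837]), np.float64(0.08236039362724715))
```

View pics/i.png

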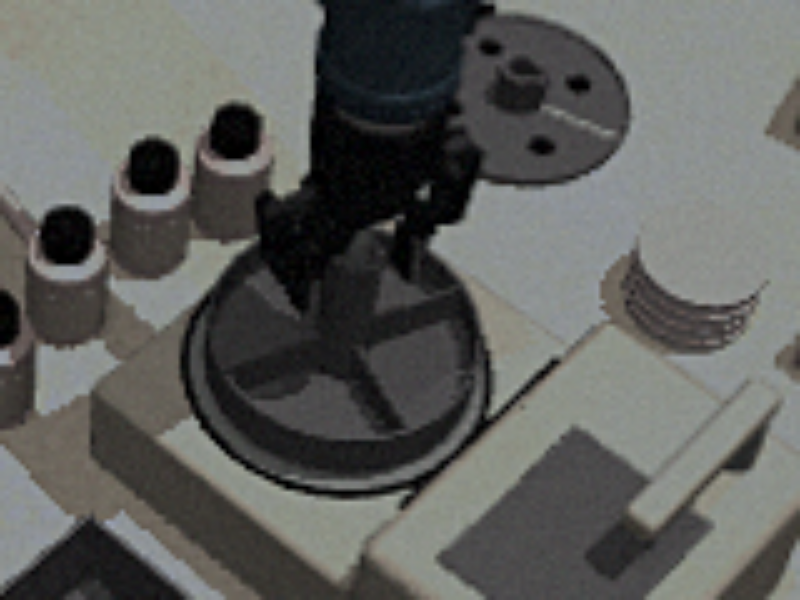

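```bash
python3 -m jog '[[[0,-0.8,-0.2],[-0.008,0,0],6],[[0,-1.5,-0.1],[0,0,0],6],[[0,-2,0],[0,0,0],6],[[0,-2.5,0],[0,0,0],6],[[0,-2.5,0],[0,0,0],6],[[0,-2.5,0],[0,0,0],6],[[0,-2,0],[0,0,0],6],[[0,0,0],[0,0,0],6]]' >/dev/null
python3 go.py .444 .1115 .2 25
python3 -m jog '[[[0,0,0],[0,-0.1,0],6],[[0,0,0],[0,-0.11,0],6],[[0,0,0],[0,-0.11,0],6],[[0,0,0],[0,-0.11,0],6],[[0,0,0],[0,-0.11,0],6],[[0,0,0],[0,-0.11,0],6],[[0,0,0],[0,-0.11,0],6],[[0,0,0],[0,-0.11,0],6],[[0,0,0],[0,-0.11,0],6],[[0,0,0],[0,-0.11,0],6],[[0,0,0],[0,-0.11,0],6],[[0,0,0],[0,-0.11,0],6]]' >/dev/null
python3 -m jog '[[[0,0,0],[0,-0.11,0],6],[[0,0,0],[0,-0.11,0],6],[[0,0,0],[0,-0.11,0],6],[[0,0,0],[0,-0.11,0],6],[[0,0,0],[0,-0.11,0],6],[[0,0,0],[0,-0.11,0],6],[[0,0,0],[0,-0.11,0],6],[[0,0,0],[0,-0.11,0],6],[[0,0,0],[0,-0.11,0],6],[[0,0,0],[0,0,0],6]]' >/dev/null
python3 go.py .444 .1115 .2 25
```

```text
t 16.43 p [0.62   0.0168 0.3024] yaw -109.93 tilt 0.15 F [ 0.4 -0.3  0.4] M [-0.01 -0.01 -0.01] open 0.704
now-axes cm [ -2.91  10.29 -19.75] turn(about y) -2.355  after-turn axes cm -11.95 10.24 16.03
tilt fix [ 0.003 -0.     0.001]
t 18.27 p [0.6137 0.0182 0.2953] yaw 28.55 tilt 1.07 F [-0.9  0.5 -0.8] M [ 0.02 -0.04  0.03] open 0.701
now-axes cm [-10.31   9.88  16.19] turn(about y) 0.062  after-turn axes cm -11.43 9.53 15.63
tilt fix [-0.012  0.    -0.014]
```

```bash
python3 -m jog '[[[-1,0,1.4],[-0.012,0.06,-0.014],6],[[-1.8,0,2.4],[0,0,0],6],[[-1.8,0.8,2.4],[0,0,0],6],[[-1.8,1.8,2.4],[0,0,0],6],[[-1.8,1.8,2.4],[0,0,0],6],[[-1.5,1.8,2.4],[0,0,0],6],[[-1,1.5,1.4],[0,0,0],6],[[0,0.8,0.4],[0,0,0],6],[[0,0,0],[0,0,0],6],[[0,0,0],[0,0,0],6]]' >/dev/null
cat >caps.py <<'E'
from h import *
out={}
for n in("scene","top"):
    c=imaging.camera(n);W=cloud(c);hsv=cv2.cvtColor(c["frame"],cv2.COLOR_RGB2HSV)
    m=((W[...,2]>.088)&(W[...,2]<.102)&(W[...,0]>.25)&(W[...,0]<.56)&(abs(W[...,1])<.26)).astype(np.uint8)
    k,l,s,ce=cv2.connectedComponentsWithStats(m)
    print(n,[(W[l==i].mean(0).round(4).tolist(),int(s[i,4]),np.median(hsv[l==i],0).astype(int).tolist()) for i in range(1,k) if s[i,4]>25])
E
python3 caps.py; python3 go.py .444 .1115 .2 25
```

```text
scene [([0.4451, 0.11, 0.0941], 68, [60, 85, 7]), ([0.4299, 0.0473, 0.0947], 70, [64, 73, 7]), ([0.4322, -0.0352, 0.0941], 80, [72, 128, 9]), ([0.3528, -0.1282, 0.0941], 76, [97, 123, 9]), ([0.5496, 0.0123, 0.0935], 119, [110, 12, 69]), ([0.4485, -0.1164, 0.0939], 82, [80, 114, 9])]
top [([0.554, 0.0121, 0.0929], 57, [10, 8, 126]), ([0.4461, -0.1162, 0.0951], 79, [60, 21, 33]), ([0.444, 0.1022, 0.0944], 29, [130, 32, 24]), ([0.4304, -0.0346, 0.0951], 78, [90, 19, 35]), ([0.4276, 0.048, 0.095], 77, [108, 29, 31]), ([0.3505, -0.1275, 0.0954], 77, [141, 34, 33])]
t 19.2 p [0.4461 0.1134 0.2047] yaw 22.86 tilt 0.03 F [1.2 0.5 0.7] M [-0.06 -0.02 -0.01] open 0.702
now-axes cm [-0.26  0.47 -0.09] turn(about y) -0.037  after-turn axes cm -0.27 0.47 -0.08
tilt fix [ 0.  0. -0.]
```

```bash
python3 -m jog '[[[-0.25,1,0],[0,-0.037,0],6],[[0,1.4,0],[0,0,0],6],[[0,1.4,0],[0,0,0],6],[[0,1.4,0],[0,0,0],6],[[0,1.4,0],[0,0,0],6],[[0,1.2,0],[0,0,0],6],[[0,0.8,0],[0,0,0],6],[[0,0,0],[0,0,0],6],[[0,0,0],[0,0,0],6]]' >/dev/null; python3 go.py .444 .1115 .073 25
```

```text
t 19.95 p [0.4609 0.1064 0.1249] yaw 24.33 tilt 1.15 F [-0.2 -0.2 -0.5] M [ 0.   -0.02  0.07] open 0.704
now-axes cm [-1.42  5.16  1.21] turn(about y) -0.012  after-turn axes cm -1.32 5.19 1.18
tilt fix [ 0.01  -0.     0.017]
```

```bash
python3 -m jog '[[[-0.7,0,0.6],[0.01,-0.012,0.017],6],[[-0.6,0.3,0.5],[0,0,0],6],[[0,0.8,0],[0,0,0],6],[[0,0.8,0],[0,0,0],6],[[0,0.8,0],[0,0,0],6],[[0,0,0],[0,0,0],6],[[0,0,0],[0,0,0],6]]' >/dev/null; python3 go.py .444 .1115 .073 25
```

```text
t 20.53 p [0.4453 0.1113 0.0981] yaw 25.06 tilt 0.22 F [-0.  -0.4  0.1] M [-0.03 -0.03  0.  ] open 0.705
now-axes cm [-0.11  2.51  0.08] turn(about y) 0.001  after-turn axes cm -0.1 2.51 0.08
tilt fix [ 0.001 -0.     0.004]
```

Slow steps track well. Down, grip, lift, weigh.

```bash
cat >f.py <<'E'
from h import *
import time
f=[ctrl.get_obs()["wrist_force"][2] for _ in range(3)];print("Fz",np.round(f,2),"open",round(float(ctrl.get_obs()["opening"])*8.54,2))
E
python3 -m jog '[[[-0.1,0.6,0.08],[0,0,0],6],[[0,0.6,0],[0,0,0],6],[[0,0.6,0],[0,0,0],6],[[0,0.5,0],[0,0,0],6],[[0,0,0],[0,0,0],6],[[0,0,0],[0,0,0],4],[[0,0,0],[0,0,0],2],[[0,0,0],[0,0,0],2],[[0,0,0],[0,0,0],2],[[0,0,0],[0,0,0],2],[[0,0,0],[0,0,0],2]]' >/dev/null; python3 go.py .444 .1115 .073 25
python3 -m jog '[[[0,-0.6,0],[0,0,0],2],[[0,-0.8,0],[0,0,0],2],[[0,-0.8,0],[0,0,0],2],[[0,-0.8,0],[0,0,0],2],[[0,0,0],[0,0,0],2],[[0,0,0],[0,0,0],2]]'
for i in 1 2 3 4; do python3 -m jog '[[[0,0,0],[0,0,0],2]]' | grep wrist; done
```

```text
t 21.45 p [0.4446 0.1115 0.0728] yaw 25.06 tilt 0.24 F [-0.  -0.6 -1.1] M [ 0.03 -0.01 -0.01] open 0.375
now-axes cm [-0.05 -0.02  0.02] turn(about y) 0.001  after-turn axes cm -0.05 -0.02 0.02
tilt fix [ 0.002 -0.     0.004]
time_s: 21.95
eef_pos: [0.4449, 0.1116, 0.1071]
eef_rot: [-0.69, 0.691, 0.156, -0.151]
wrist_force: [0.5, 0.1, -0.9]
opening: 0.376
wrist_force: [0.3, -0.4, -0.5]
wrist_force: [-0.3, 0.5, -0.8]
wrist_force: [0.2, -0.1, -0.5]
wrist_force: [0.3, -0.7, -0.8]
```

```bash
python3 -m jog '[[[0,-1,0],[0,0,0],2],[[0,-1.5,0],[0,0,0],2],[[0,-1.5,0],[0,0,0],2],[[0,-1.5,0],[0,0,0],2],[[0,-1.5,0],[0,0,0],2],[[0,-1,0],[0,0,0],2],[[0,0,0],[0,0,0],2]]' >/dev/null
python3 - <<'E'
from h import *
for n in("scene","top"):
    c=dict(np.load(n+"0.npz"));W=cloud(c).reshape(-1,3);k=(W[:,2]>.06)&(W[:,2]<.08)&(abs(W[:,0]-.66)<.12)&(abs(W[:,1]+.27)<.13)
    r=cv2.minAreaRect(W[k][:,:2].astype(np.float32)*1000);print(n,r,k.sum())
E
python3 go.py .661 -.27 .18 25;python3 go.py .55 -.25 .18 25
```

```text
scene ((653.0477294921875, -263.9507141113281), (134.08213806152344, 203.45164489746094), 0.49172213673591614) 466
top ((652.6276245117188, -263.6575622558594), (132.26116943359375, 197.97201538085938), 1.2838947772979736) 291
t 22.87 p [0.4424 0.1115 0.1917] yaw 25.06 tilt 0.02 F [0.8 0.1 0.4] M [ 0.01  0.   -0.01] open 0.379
now-axes cm [  3.64   1.18 -43.82] turn(about y) 0.001  after-turn axes cm 3.69 1.17 -43.82
tilt fix [ 0. -0.  0.]
t 22.87 p [0.4424 0.1115 0.1917] yaw 25.06 tilt 0.02 F [0.8 0.1 0.4] M [ 0.01  0.   -0.01] open 0.379
now-axes cm [ -5.57   1.17 -37.31] turn(about y) 0.001  after-turn axes cm -5.53 1.17 -37.32
tilt fix [ 0. -0.  0.]
```

```bash
python3 go.py .653 -.205 .24 25; python3 -m jog '[[[0,-1.5,0],[0,0,0],2],[[0,-1.5,-0.5],[0,0,0],2],[[0.3,-1,-1.5],[0,0,0],2],[[0.3,0,-2.5],[0,0,0],2],[[0.4,0,-3],[0,0,0],2],[[0.4,0,-3],[0,0,0],2],[[0.4,0,-3],[0,0,0],2],[[0.4,0,-3],[0,0,0],2],[[0.4,0,-3],[0,0,0],2],[[0.4,0,-3],[0,0,0],2],[[0.4,0,-3],[0,0,0],2],[[0.4,0,-3],[0,0,0],2]]' >/dev/null; python3 -m jog '[[[0.4,0,-3],[0,0,0],2],[[0.4,0,-2.5],[0,0,0],2],[[0.3,0,-1],[0,0,0],2],[[0,0,0],[0,0,0],2]]' >/dev/null; python3 go.py .653 -.205 .18 25
```

```text
t 22.87 p [0.4424 0.1115 0.1917] yaw 25.06 tilt 0.02 F [0.8 0.1 0.4] M [ 0.01  0.   -0.01] open 0.379
now-axes cm [  5.67  -4.82 -37.6 ] turn(about y) 0.001  after-turn axes cm 5.71 -4.83 -37.59
tilt fix [ 0. -0.  0.]
t 24.2 p [ 0.639  -0.1974  0.2246] yaw 25.27 tilt 0.62 F [-0.   0.2 -1.6] M [0.01 0.06 0.04] open 0.376
now-axes cm [ 0.97  4.44 -1.32] turn(about y) 0.005  after-turn axes cm 0.95 4.46 -1.28
tilt fix [-0.008  0.    -0.007]
```

```bash
python3 -m jog '[[[0.6,0,-0.8],[-0.008,0,-0.007],2],[[0.3,0.8,-0.4],[0,0,0],2],[[0,0.9,0],[0,0,0],2],[[0,0.9,0],[0,0,0],2],[[0,0.9,0],[0,0,0],2],[[0,0.9,0],[0,0,0],2],[[0,0.9,0],[0,0,0],2],[[0,0.9,0],[0,0,0],2],[[0,0.9,0],[0,0,0],2],[[0,0.9,0],[0,0,0],2],[[0,0,0],[0,0,0],2]]' >/dev/null; python3 go.py .653 -.205 .083 25
```

```text
t 25.12 p [ 0.6497 -0.1988  0.1323] yaw 25.49 tilt 0.42 F [-0.8  0.2 -1.9] M [-0.04  0.03 -0.03] open 0.383
now-axes cm [ 0.05  4.93 -0.73] turn(about y) 0.009  after-turn axes cm 0.04 4.93 -0.7
tilt fix [-0.007  0.    -0.003]
```

```bash
python3 -m jog '[[[0,0,-0.6],[-0.007,0.005,-0.003],2],[[0,0.7,0],[0,0,0],2],[[0,0.7,0],[0,0,0],2],[[0,0.7,0],[0,0,0],2],[[0,0.7,0],[0,0,0],2],[[0,0.7,0],[0,0,0],2],[[0,0.7,0],[0,0,0],2],[[0,0,0],[0,0,0],2],[[0,0,0],[0,0,0],2]]' >/dev/null; python3 go.py .653 -.205 .08 25
python3 -m jog '[[[0,0.6,0],[0,0,0],2],[[0,0,0],[0,0,0],2],[[0,0,0],[0,0,0],4.5],[[0,0,0],[0,0,0],6],[[0,0,0],[0,0,0],6],[[0,0,0],[0,0,0],6],[[0,0,0],[0,0,0],6]]' >/dev/null; python3 go.py .653 -.205 .08 25
python3 -m jog '[[[0,-0.8,0],[0,0,0],6],[[0,-1.5,0],[0,0,0],6],[[0,-2,0],[0,0,0],6],[[0,-2,0],[0,0,0],6],[[0,-2,0],[0,0,0],6],[[0,-2,0],[0,0,0],6],[[0,-2,0],[0,0,0],6],[[0,-1,0],[0,0,0],6],[[0,0,0],[0,0,0],6]]' >/dev/null; python3 go.py .4305 -.035 .2 25
python3 caps.py
```

```text
t 25.87 p [ 0.6531 -0.2057  0.0862] yaw 25.14 tilt 0.14 F [ 0.7  0.1 -0.2] M [ 0.06 -0.03  0.01] open 0.381
now-axes cm [0.01 0.62 0.07] turn(about y) 0.002  after-turn axes cm 0.02 0.62 0.07
tilt fix [ 0.002 -0.     0.001]
t 26.45 p [ 0.6542 -0.2061  0.0813] yaw 25.15 tilt 0.3 F [-0.  -0.3 -0.5] M [-0.01  0.01  0.05] open 0.7
now-axes cm [-0.07  0.13  0.15] turn(about y) 0.003  after-turn axes cm -0.07 0.13 0.15
tilt fix [ 0.005 -0.     0.002]
t 27.2 p [ 0.6543 -0.2058  0.2311] yaw 25.16 tilt 0.64 F [ 1.  -0.  -0.1] M [-0.04  0.01 -0.  ] open 0.702
now-axes cm [-13.01   2.79  25.  ] turn(about y) 0.003  after-turn axes cm -13.07 3.11 24.94
tilt fix [ 0.009 -0.     0.006]
scene [([0.3519, -0.1284, 0.0945], 74, [71, 107, 8]), ([0.5494, 0.0123, 0.0937], 112, [109, 12, 74]), ([0.4467, -0.1186, 0.094], 69, [90, 85, 11])]
top [([0.554, 0.0189, 0.0935], 40, [15, 6, 128])]
```

```bash
python3 go.py .4475 -.1165 .19 25; python3 -m jog '[[[-1,0,1],[0.009,0,0.006],6],[[-1.5,0,1.7],[0,0,0],6],[[-2,0,2.2],[0,0,0],6],[[-2,0.5,2.2],[0,0,0],6],[[-2,1,2.2],[0,0,0],6],[[-2,1,2.2],[0,0,0],6],[[-2,1,2.2],[0,0,0],6],[[-1.5,0.6,1.7],[0,0,0],6],[[-0.7,0,0.8],[0,0,0],6],[[0,0,0],[0,0,0],6],[[0,0,0],[0,0,0],6]]' >/dev/null; python3 go.py .4475 -.1165 .13 25
```

```text
t 27.3 p [ 0.6535 -0.2055  0.2282] yaw 25.16 tilt 0.45 F [ 0.7  0.3 -0.7] M [ 0.03  0.01 -0.01] open 0.703
now-axes cm [-14.88   3.64  16.83] turn(about y) 0.003  after-turn axes cm -14.91 3.82 16.77
tilt fix [ 0.007 -0.     0.004]
t 28.22 p [ 0.4311 -0.1115  0.1671] yaw 25.12 tilt 2.02 F [ 0.6 -0.5 -0.1] M [-0.01 -0.02  0.  ] open 0.699
now-axes cm [ 1.35  3.65 -1.25] turn(about y) 0.002  after-turn axes cm 1.27 3.71 -1.15
tilt fix [-0.028  0.    -0.021]
```

```bash
python3 -m jog '[[[0.6,0,-0.6],[-0.028,0,-0.021],6],[[0.6,0.5,-0.6],[0,0,0],6],[[0,0.8,0],[0,0,0],6],[[0,0.8,0],[0,0,0],6],[[0,0.8,0],[0,0,0],6],[[0,0.8,0],[0,0,0],6],[[0,0.8,0],[0,0,0],6],[[0,0,0],[0,0,0],6],[[0,0,0],[0,0,0],6]]' >/dev/null;  python3 go.py .4473 -.1165 .073 25; python3 caps.py
```

```text
t 28.97 p [ 0.4487 -0.1183  0.1144] yaw 25.06 tilt 0.25 F [-0.1 -0.6 -0.1] M [-0.03 -0.02 -0.01] open 0.699
now-axes cm [-0.04  4.14  0.2 ] turn(about y) 0.001  after-turn axes cm -0.05 4.14 0.22
tilt fix [-0.004  0.    -0.002]
scene [([0.4297, 0.0473, 0.0943], 69, [83, 64, 8]), ([0.3528, -0.129, 0.0941], 69, [79, 102, 8]), ([0.5492, 0.0128, 0.0939], 117, [90, 11, 71]), ([0.4491, -0.1174, 0.0952], 80, [40, 54, 5])]
top [([0.5537, 0.0118, 0.0941], 58, [10, 7, 131]), ([0.4274, -0.0396, 0.0948], 47, [105, 23, 38]), ([0.4274, 0.0479, 0.0947], 78, [90, 18, 38])]
```

```bash
python3 -m jog '[[[-0.04,0.6,0.15],[-0.004,0,0],6],[[0,0.7,0],[0,0,0],6],[[0,0.7,0],[0,0,0],6],[[0,0.7,0],[0,0,0],6],[[0,0.7,0],[0,0,0],6],[[0,0.4,0],[0,0,0],6],[[0,0,0],[0,0,0],6],[[0,0,0],[0,0,0],4],[[0,0,0],[0,0,0],2],[[0,0,0],[0,0,0],2],[[0,0,0],[0,0,0],2],[[0,0,0],[0,0,0],2]]' >/dev/null; python3 go.py .4473 -.1165 .073 25
python3 -m jog '[[[0,0,0],[0,0,0],2],[[0,-0.6,0],[0,0,0],2],[[0,-0.8,0],[0,0,0],2],[[0,-0.8,0],[0,0,0],2],[[0,-0.8,0],[0,0,0],2],[[0,0,0],[0,0,0],2],[[0,0,0],[0,0,0],2]]'
for i in 1 2 3 4; do python3 -m jog '[[[0,0,0],[0,0,0],2]]' | grep wrist; done
```

```text
t 30.07 p [ 0.4486 -0.1175  0.0741] yaw 25.07 tilt 0.19 F [-0.1 -0.5 -2. ] M [ 0.01  0.02 -0.02] open 0.377
now-axes cm [-0.08  0.11  0.14] turn(about y) 0.001  after-turn axes cm -0.08 0.11 0.14
tilt fix [ 0.003 -0.     0.   ]
time_s: 30.65
eef_pos: [0.4483, -0.1173, 0.1078]
eef_rot: [-0.689, 0.691, 0.154, -0.153]
wrist_force: [0.3, -0.6, -3.8]
opening: 0.375
wrist_force: [-0.8, 0.6, -1.9]
wrist_force: [0.6, -0.4, -2.5]
wrist_force: [-0.3, 0.2, -2.5]
wrist_force: [0.6, 0.7, -2.7]
```

```bash
python3 go.py .643 -.0304 .26 25; python3 -m jog '[[[0,-1.5,0],[0,0,0],2],[[0,-2,0],[0,0,0],2],[[0.5,-2.2,0],[0,0,0],2],[[1,-2.2,0],[0,0,0],2],[[1.5,-2.2,0],[0,0,0],2],[[2,-2.2,0],[0,0,0],2],[[2.2,-2,0],[0,0,0],2],[[2.2,-1,0],[0,0,0],2],[[2.2,0,0],[0,0,0],2],[[2.2,0,0],[0,0,0],2],[[2.2,0,0],[0,0,0],2],[[2,0,0],[0,0,0],2]]' >/dev/null;python3 -m jog '[[[1,0,0],[0,0,0],2],[[0,0,0],[0,0,0],2],[[0,0,0],[0,0,0],2]]' >/dev/null;  python3 go.py .643 -.0304 .23 25
```

```text
t 30.98 p [ 0.4483 -0.1173  0.108 ] yaw 25.08 tilt 0.24 F [ 0.6  0.7 -2.7] M [ 0.  0. -0.] open 0.374
now-axes cm [ 21.32 -15.19  -0.44] turn(about y) 0.001  after-turn axes cm 21.32 -15.2 -0.35
tilt fix [ 0.004 -0.     0.   ]
t 32.23 p [ 0.6243 -0.0303  0.2586] yaw 24.96 tilt 0.73 F [-0.8  0.2 -3.1] M [ 0.   -0.   -0.04] open 0.375
now-axes cm [ 1.72  2.84 -0.82] turn(about y) -0.001  after-turn axes cm 1.69 2.86 -0.8
tilt fix [-0.009  0.    -0.009]
```

```bash
python3 -m jog '[[[0.8,0,-0.4],[-0.009,0,-0.009],2],[[0.8,0,-0.3],[0,0,0],2],[[0,0.6,0],[0,0,0],2],[[0,0.6,0],[0,0,0],2],[[0,0.6,0],[0,0,0],2],[[0,0,0],[0,0,0],2],[[0,0,0],[0,0,0],2]]' >/dev/null;  python3 go.py .643 -.0304 .168 25
```

```text
t 32.82 p [ 0.6405 -0.0317  0.2368] yaw 24.82 tilt 0.18 F [-0.6 -0.8 -2.1] M [ 0.02 -0.06 -0.06] open 0.376
now-axes cm [0.3  6.88 0.01] turn(about y) -0.003  after-turn axes cm 0.28 6.88 0.02
tilt fix [-0.     0.    -0.003]
```

```bash
python3 -m jog '[[[0.25,0.6,0],[0,0,0],2],[[0,0.6,0],[0,0,0],2],[[0,0.6,0],[0,0,0],2],[[0,0.6,0],[0,0,0],2],[[0,0.6,0],[0,0,0],2],[[0,0.6,0],[0,0,0],2],[[0,0.6,0],[0,0,0],2],[[0,0.6,0],[0,0,0],2],[[0,0,0],[0,0,0],2]]' >/dev/null;  python3 go.py .643 -.0304 .168 25; python3 -m jog '[[[0,0.5,0],[0,0,0],2],[[0,0.5,0],[0,0,0],2],[[0,0.4,0],[0,0,0],2],[[0,0,0],[0,0,0],2]]' >/dev/null; python3 go.py .643 -.0304 .168 25
```

```text
t 33.57 p [ 0.642  -0.0306  0.1832] yaw 24.81 tilt 0.24 F [-0.1  0.  -2.6] M [-0.   -0.01 -0.05] open 0.374
now-axes cm [ 0.11  1.52 -0.02] turn(about y) -0.003  after-turn axes cm 0.1 1.52 -0.02
tilt fix [-0.001  0.    -0.004]
t 33.9 p [ 0.6424 -0.0307  0.1681] yaw 24.81 tilt 0.18 F [ 0.5  0.5 -1.9] M [ 0.04  0.03 -0.03] open 0.374
now-axes cm [ 0.06  0.01 -0.  ] turn(about y) -0.003  after-turn axes cm 0.06 0.01 -0.0
tilt fix [-0.001  0.    -0.003]
```

```bash
python3 -m jog '[[[0,0.1,0],[0,0,0],2],[[0,0,0],[0,0,0],4.5],[[0,0,0],[0,0,0],5.5],[[0,0,0],[0,0,0],5.5],[[0,0,0],[0,0,0],5.5],[[0,-0.6,0],[0,0,0],5.5],[[0,-1,0],[0,0,0],5.5],[[0,-1.5,0],[0,0,0],5.5],[[0,-2,0],[0,0,0],5.5],[[0,-2,0],[0,0,0],5.5],[[0,-1,0],[0,0,0],5.5],[[0,0,0],[0,0,0],5.5]]' ;python3 go.py .4305 -.035 .19 25; python3 caps.py
```

```text
time_s: 34.9
eef_pos: [0.6441, -0.031, 0.2587]
eef_rot: [-0.69, 0.692, 0.153, -0.151]
wrist_force: [0.2, -0.2, 0.4]
opening: 0.641
t 34.9 p [ 0.6441 -0.031   0.2587] yaw 24.81 tilt 0.22 F [ 0.2 -0.2  0.4] M [-0.01 -0.04 -0.04] open 0.641
now-axes cm [-19.57   6.81   8.62] turn(about y) -0.003  after-turn axes cm -19.53 6.87 8.66
tilt fix [ 0.003 -0.     0.002]
scene [([0.4296, 0.0474, 0.0942], 70, [32, 72, 7]), ([0.4319, -0.0347, 0.094], 76, [75, 81, 8]), ([0.3527, -0.1284, 0.094], 78, [74, 109, 7]), ([0.5495, 0.0115, 0.0942], 117, [105, 10, 69])]
top [([0.4305, -0.0345, 0.0949], 76, [74, 28, 27]), ([0.3506, -0.1273, 0.0951], 78, [135, 41, 25])]
```

```bash
python3 -m jog '[[[-1,0,0.4],[0,0,0],6],[[-1.8,0,0.8],[0,0,0],6],[[-2.2,0,1],[0,0,0],6],[[-2.2,0,1],[0,0,0],6],[[-2.2,0,1],[0,0,0],6],[[-2.2,0.7,1],[0,0,0],6],[[-2.2,1.5,1],[0,0,0],6],[[-2,1.7,1],[0,0,0],6],[[-1.5,1.5,0.6],[0,0,0],6],[[-0.5,0.8,0.3],[0,0,0],6],[[0,0,0],[0,0,0],6],[[0,0,0],[0,0,0],6]]' >/dev/null; python3 go.py .4308 -.0348 .13 25
```

```text
t 36.0 p [ 0.4284 -0.0286  0.175 ] yaw 24.8 tilt 1.47 F [0.1 0.4 0.1] M [ 0.01 -0.04 -0.01] open 0.701
now-axes cm [ 0.05  4.49 -0.74] turn(about y) -0.003  after-turn axes cm -0.05 4.5 -0.67
tilt fix [-0.016  0.    -0.02 ]
```

```bash
python3 -m jog '[[[0,0,-0.6],[-0.016,0,-0.02],6],[[0,0.7,0],[0,0,0],6],[[0,0.8,0],[0,0,0],6],[[0,0.8,0],[0,0,0],6],[[0,0.8,0],[0,0,0],6],[[0,0.8,0],[0,0,0],6],[[0,0.8,0],[0,0,0],6],[[0,0.8,0],[0,0,0],6],[[0,0,0],[0,0,0],6],[[0,0,0],[0,0,0],6]]' >/dev/null;  python3 go.py .4308 -.0348 .073 25
```

```text
t 36.83 p [ 0.434  -0.0352  0.1141] yaw 24.82 tilt 0.19 F [ 0.3 -0.1  0.9] M [0.02 0.   0.  ] open 0.701
now-axes cm [-0.29  4.11  0.18] turn(about y) -0.003  after-turn axes cm -0.28 4.11 0.17
tilt fix [ 0.002 -0.     0.003]
```

```bash
python3 -m jog '[[[-0.25,0.6,0.15],[0,0,0],6],[[0,0.7,0],[0,0,0],6],[[0,0.7,0],[0,0,0],6],[[0,0.7,0],[0,0,0],6],[[0,0.7,0],[0,0,0],6],[[0,0.5,0],[0,0,0],6],[[0,0,0],[0,0,0],6],[[0,0,0],[0,0,0],4],[[0,0,0],[0,0,0],2],[[0,0,0],[0,0,0],2],[[0,0,0],[0,0,0],2],[[0,0,0],[0,0,0],2]]' >/dev/null; python3 go.py .4308 -.0348 .073 25
python3 -m jog '[[[0,0,0],[0,0,0],2],[[0,-0.6,0],[0,0,0],2],[[0,-0.8,0],[0,0,0],2],[[0,-0.8,0],[0,0,0],2],[[0,-0.8,0],[0,0,0],2],[[0,0,0],[0,0,0],2],[[0,0,0],[0,0,0],2]]'
for i in 1 2 3 4; do python3 -m jog '[[[0,0,0],[0,0,0],2]]' | grep wrist; done
```

```text
t 37.83 p [ 0.4314 -0.0349  0.0714] yaw 24.83 tilt 0.24 F [ 0.4  0.1 -4. ] M [-0.    0.   -0.01] open 0.376
now-axes cm [-0.05 -0.16  0.04] turn(about y) -0.003  after-turn axes cm -0.05 -0.16 0.04
tilt fix [ 0.003 -0.     0.003]
time_s: 38.42
eef_pos: [0.4309, -0.0347, 0.1051]
eef_rot: [-0.69, 0.691, 0.153, -0.151]
wrist_force: [-0.2, 0.2, -3.1]
opening: 0.378
wrist_force: [0.9, -0.3, -2.0]
wrist_force: [0.4, -0.1, -2.7]
wrist_force: [0.0, -0.4, -2.7]
wrist_force: [-0.8, -0.2, -2.3]
```

```bash
python3 go.py .5997 .062 .26 25; python3 -m jog '[[[0,-1.5,0],[0,0,0],2],[[0,-2,0],[0,0,0],2],[[0.3,-2.2,0],[0,0,0],2],[[0.8,-2.2,0],[0,0,0],2],[[1.2,-2.2,0],[0,0,0],2],[[1.8,-2.2,0],[0,0,0],2],[[2.2,-2,0],[0,0,0],2],[[2.2,-1.2,0],[0,0,0],2],[[2.2,0,0.1],[0,0,0],2],[[2.2,0,0.1],[0,0,0],2],[[2.2,0,0.2],[0,0,0],2],[[2.2,0,0.2],[0,0,0],2]]' >/dev/null;python3 -m jog '[[[1,0,0],[0,0,0],2],[[0,0,0],[0,0,0],2],[[0,0,0],[0,0,0],2]]' >/dev/null;  python3 go.py .5997 .062 .23 25
```

```text
t 38.75 p [ 0.431  -0.0348  0.1053] yaw 24.83 tilt 0.28 F [-0.8 -0.2 -2.3] M [ 0.01  0.02 -0.01] open 0.376
now-axes cm [ 19.44 -15.41   1.65] turn(about y) -0.003  after-turn axes cm 19.38 -15.47 1.64
tilt fix [ 0.003 -0.     0.004]
t 40.0 p [0.5968 0.0534 0.258 ] yaw 24.74 tilt 0.73 F [ 0.6  0.4 -2.6] M [ 0.03 -0.02  0.04] open 0.372
now-axes cm [0.65 2.8  0.63] turn(about y) -0.005  after-turn axes cm 0.63 2.8 0.65
tilt fix [-0.009  0.    -0.009]
```

```bash
python3 -m jog '[[[0.5,0,0.6],[-0.009,-0.005,-0.009],2],[[0,0.6,0],[0,0,0],2],[[0,0.6,0],[0,0,0],2],[[0,0.6,0],[0,0,0],2],[[0,0,0],[0,0,0],2],[[0,0,0],[0,0,0],2]]' >/dev/null;  python3 go.py .5997 .062 .1655 25
```

```text
t 40.5 p [0.5956 0.0604 0.2365] yaw 24.97 tilt 0.17 F [ 0.3 -0.3 -1.8] M [-0.03 -0.01 -0.02] open 0.379
now-axes cm [ 0.46  7.1  -0.02] turn(about y) -0.001  after-turn axes cm 0.44 7.1 -0.02
tilt fix [-0.     0.    -0.003]
```

```bash
python3 -m jog '[[[0.35,0.6,0],[0,0,0],2],[[0,0.6,0],[0,0,0],2],[[0,0.6,0],[0,0,0],2],[[0,0.6,0],[0,0,0],2],[[0,0.6,0],[0,0,0],2],[[0,0.6,0],[0,0,0],2],[[0,0.6,0],[0,0,0],2],[[0,0.6,0],[0,0,0],2],[[0,0,0],[0,0,0],2]]' >/dev/null;  python3 go.py .5997 .062 .1655 25; python3 -m jog '[[[0,0.5,0],[0,0,0],2],[[0,0.5,0],[0,0,0],2],[[0,0.5,0],[0,0,0],2],[[0,0,0],[0,0,0],2]]' >/dev/null; python3 go.py .5997 .062 .1655 25
```

```text
t 41.25 p [0.5986 0.0612 0.1829] yaw 24.91 tilt 0.21 F [-0.6  0.5 -3. ] M [-0.02  0.04 -0.02] open 0.377
now-axes cm [0.14 1.74 0.03] turn(about y) -0.002  after-turn axes cm 0.13 1.74 0.03
tilt fix [-0.     0.    -0.004]
t 41.58 p [0.5987 0.0612 0.1663] yaw 24.91 tilt 0.2 F [-0.2  0.7 -3. ] M [-0.05  0.05  0.01] open 0.378
now-axes cm [0.13 0.08 0.03] turn(about y) -0.002  after-turn axes cm 0.13 0.08 0.03
tilt fix [-0.     0.    -0.003]
```

```bash
python3 -m jog '[[[0,0.15,0],[0,0,0],2],[[0,0,0],[0,0,0],4.5],[[0,0,0],[0,0,0],5.5],[[0,0,0],[0,0,0],5.5],[[0,0,0],[0,0,0],5.5],[[0,-0.6,0],[0,0,0],5.5],[[0,-1,0],[0,0,0],5.5],[[0,-1.5,0],[0,0,0],5.5],[[0,-2,0],[0,0,0],5.5],[[0,-2,0],[0,0,0],5.5],[[0,-1,0],[0,0,0],5.5],[[0,0,0],[0,0,0],5.5]]' >/dev/null;python3 go.py .4285 .0477 .19 25; python3 caps.py
```

```text
t 42.58 p [0.601  0.0611 0.257 ] yaw 24.91 tilt 0.3 F [0.6 0.1 1.3] M [ 0.07 -0.01  0.01] open 0.641
now-axes cm [-16.24   6.62   6.08] turn(about y) -0.002  after-turn axes cm -16.2 6.7 6.08
tilt fix [ 0.004 -0.     0.004]
scene [([0.429, 0.0476, 0.094], 70, [75, 85, 8]), ([0.3529, -0.1277, 0.0939], 77, [83, 109, 9]), ([0.5495, 0.0124, 0.0939], 114, [90, 19, 43])]
top [([0.5538, 0.0118, 0.0935], 58, [15, 6, 86]), ([0.4274, 0.0479, 0.0952], 78, [90, 22, 37]), ([0.3506, -0.1273, 0.0947], 78, [137, 21, 36])]
```

```bash
python3 -m jog '[[[-1,0,0.3],[0,0,0],6],[[-1.8,0,0.6],[0,0,0],6],[[-2.2,0,0.8],[0,0,0],6],[[-2.2,0.3,0.8],[0,0,0],6],[[-2.2,1,0.8],[0,0,0],6],[[-2.2,1.5,0.8],[0,0,0],6],[[-1.8,1.8,0.6],[0,0,0],6],[[-1,1.5,0.3],[0,0,0],6],[[0,0.7,0],[0,0,0],6],[[0,0,0],[0,0,0],6],[[0,0,0],[0,0,0],6]]' >/dev/null; python3 go.py .4280 .0477 .13 25
```

```text
t 43.6 p [0.4338 0.0465 0.17  ] yaw 24.89 tilt 1.07 F [0.7 0.1 0.4] M [-0.02 -0.    0.03] open 0.702
now-axes cm [-0.41  4.01  0.32] turn(about y) -0.002  after-turn axes cm -0.47 4.0 0.36
tilt fix [-0.009  0.    -0.016]
```

```bash
python3 -m jog '[[[-0.4,0,0.3],[-0.009,0,-0.016],6],[[0,0.7,0],[0,0,0],6],[[0,0.8,0],[0,0,0],6],[[0,0.8,0],[0,0,0],6],[[0,0.8,0],[0,0,0],6],[[0,0.8,0],[0,0,0],6],[[0,0.8,0],[0,0,0],6],[[0,0.5,0],[0,0,0],6],[[0,0,0],[0,0,0],6],[[0,0,0],[0,0,0],6]]' >/dev/null;  python3 go.py .4282 .0477 .072 25
```

```text
t 44.43 p [0.4326 0.0474 0.114 ] yaw 24.9 tilt 0.25 F [0.4 0.7 0.2] M [-0.01  0.04  0.  ] open 0.7
now-axes cm [-0.4   4.2   0.22] turn(about y) -0.002  after-turn axes cm -0.39 4.2 0.21
tilt fix [ 0.002 -0.     0.004]
```

```bash
python3 -m jog '[[[-0.35,0.6,0.2],[0,0,0.004],6],[[0,0.7,0],[0,0,0],6],[[0,0.7,0],[0,0,0],6],[[0,0.7,0],[0,0,0],6],[[0,0.7,0],[0,0,0],6],[[0,0.5,0],[0,0,0],6],[[0,0,0],[0,0,0],6],[[0,0,0],[0,0,0],4],[[0,0,0],[0,0,0],2],[[0,0,0],[0,0,0],2],[[0,0,0],[0,0,0],2],[[0,0,0],[0,0,0],2]]' >/dev/null; python3 go.py .4282 .0477 .073 25
python3 -m jog '[[[0,0,0],[0,0,0],2],[[0,-0.6,0],[0,0,0],2],[[0,-0.8,0],[0,0,0],2],[[0,-0.8,0],[0,0,0],2],[[0,-0.8,0],[0,0,0],2],[[0,0,0],[0,0,0],2],[[0,0,0],[0,0,0],2]]'
for i in 1 2 3 4; do python3 -m jog '[[[0,0,0],[0,0,0],2]]' | grep wrist; done
```

```text
t 45.43 p [0.4289 0.0476 0.0714] yaw 24.9 tilt 0.16 F [-0.  -0.3 -2.5] M [ 0.02 -0.03  0.01] open 0.373
now-axes cm [-0.06 -0.16  0.04] turn(about y) -0.002  after-turn axes cm -0.06 -0.16 0.04
tilt fix [ 0.003 -0.     0.001]
time_s: 46.02
eef_pos: [0.4285, 0.0477, 0.1052]
eef_rot: [-0.689, 0.691, 0.153, -0.152]
wrist_force: [-0.4, -0.1, -2.0]
opening: 0.375
wrist_force: [0.3, 0.4, -2.4]
wrist_force: [-0.2, -0.4, -2.7]
wrist_force: [0.9, 0.9, -3.2]
wrist_force: [-0.3, -1.2, -3.0]
```

```bash
python3 -m jog '[[[0,-1.5,0],[0,0,0],2],[[0,-2,0],[0,0,0],2],[[0,-2.2,0],[0,0,0],2],[[0,-2.2,0],[0,0,0],2],[[0,-2.2,0],[0,0,0],2],[[0,-2.2,0],[0,0,0],2],[[0,-2,0],[0,0,0],2],[[0,-1,0],[0,0,0],2],[[0,0,0],[0,0.1,0],2],[[0,0,0],[0,0.11,0],2],[[0,0,0],[0,0.11,0],2],[[0,0,0],[0,0.11,0],2]]' >/dev/null;python3 -m jog '[[[0,0,0],[0,0.11,0],2],[[0,0,0],[0,0.11,0],2],[[0,0,0],[0,0.11,0],2],[[0,0,0],[0,0.11,0],2],[[0,0,0],[0,0.11,0],2],[[0,0,0],[0,0.11,0],2],[[0,0,0],[0,0.11,0],2],[[0,0,0],[0,0.11,0],2],[[0,0,0],[0,0.11,0],2],[[0,0,0],[0,0.05,0],2],[[0,0,0],[0,0,0],2]]' >/dev/null;  python3 go.py .5751 -.0058 .25 -65
```

```text
t 48.27 p [0.4198 0.0492 0.2493] yaw -63.65 tilt 1.56 F [ 0.1  0.1 -2.8] M [ 0.02 -0.04 -0.04] open 0.377
now-axes cm [11.82 -0.5  11.47] turn(about y) 0.024  after-turn axes cm 11.54 -0.07 11.75
tilt fix [ 0.023  0.    -0.014]
```

```bash
python3 -m jog '[[[1,0,1],[0.02,0.024,-0.014],2],[[1.7,0,1.7],[0,0,0],2],[[1.8,0,1.8],[0,0,0],2],[[1.8,0,1.8],[0,0,0],2],[[1.7,0,1.7],[0,0,0],2],[[1.4,0,1.4],[0,0,0],2],[[0.7,0,0.7],[0,0,0],2],[[0,0,0],[0,0,0],2],[[0,0,0],[0,0,0],2]]' >/dev/null;  python3 go.py .5751 -.0058 .23 -65
```

```text
t 49.02 p [ 5.568e-01 -1.000e-04  2.398e-01] yaw -64.05 tilt 0.77 F [-0.2  0.3 -3.2] M [-0.01 -0.01 -0.03] open 0.38
now-axes cm [1.32 0.96 1.41] turn(about y) 0.017  after-turn axes cm 1.29 0.98 1.42
tilt fix [ 0.012  0.    -0.007]
```

```bash
python3 -m jog '[[[0.6,0,0.6],[0.012,0.017,-0.007],2],[[0.5,0,0.6],[0,0,0],2],[[0,0.6,0],[0,0,0],2],[[0,0,0],[0,0,0],2],[[0,0,0],[0,0,0],2]]' >/dev/null;  python3 go.py .5751 -.0058 .1655 -65
```

```text
t 49.43 p [ 0.5712 -0.004   0.2321] yaw -64.95 tilt 0.03 F [-0.2 -0.3 -2.3] M [-0.   -0.01 -0.  ] open 0.379
now-axes cm [0.33 6.66 0.28] turn(about y) 0.001  after-turn axes cm 0.32 6.66 0.28
tilt fix [ 0.  0. -0.]
```

```bash
python3 -m jog '[[[0.3,0.5,0.25],[0,0,0],2],[[0,0.6,0],[0,0,0],2],[[0,0.6,0],[0,0,0],2],[[0,0.6,0],[0,0,0],2],[[0,0.6,0],[0,0,0],2],[[0,0.6,0],[0,0,0],2],[[0,0.6,0],[0,0,0],2],[[0,0.6,0],[0,0,0],2],[[0,0,0],[0,0,0],2]]' >/dev/null;  python3 go.py .5751 -.0058 .1655 -65; python3 -m jog '[[[0,0.5,0],[0,0,0],2],[[0,0.5,0],[0,0,0],2],[[0,0.3,0],[0,0,0],2],[[0,0,0],[0,0,0],2]]' >/dev/null; python3 go.py .5751 -.0058 .1655 -65
```

```text
t 50.18 p [ 0.5735 -0.0051  0.1793] yaw -64.9 tilt 0.15 F [ 0.6  0.1 -2.8] M [0.03 0.01 0.03] open 0.379
now-axes cm [0.13 1.38 0.12] turn(about y) 0.002  after-turn axes cm 0.13 1.38 0.11
tilt fix [ 0.002  0.    -0.002]
t 50.52 p [ 0.574  -0.0052  0.1653] yaw -64.89 tilt 0.08 F [-0.4 -0.  -1.5] M [-0.02  0.06 -0.01] open 0.377
now-axes cm [ 0.1  -0.02  0.07] turn(about y) 0.002  after-turn axes cm 0.1 -0.02 0.07
tilt fix [ 0.001  0.    -0.001]
```

```bash
python3 -m jog '[[[0,0.1,0],[0,0,0],2],[[0,0,0],[0,0,0],4.5],[[0,0,0],[0,0,0],5.5],[[0,0,0],[0,0,0],5.5],[[0,0,0],[0,0,0],5.5],[[0,-0.6,0],[0,0,0],5.5],[[0,-1,0],[0,0,0],5.5],[[0,-1.5,0],[0,0,0],5.5],[[0,-2,0],[0,0,0],5.5],[[0,-2,0],[0,0,0],5.5],[[0,-1,0],[0,0,0],5.5],[[0,0,0],[0,0,0],5.5]]' >/dev/null;python3 go.py .518 .342 .2 -72.4
```

```text
t 51.52 p [ 0.5756 -0.0055  0.2556] yaw -64.89 tilt 0.26 F [-0.4  0.2  0.7] M [0.   0.04 0.02] open 0.643
now-axes cm [-33.93   5.5    9.51] turn(about y) 0.131  after-turn axes cm -34.87 5.56 5.02
tilt fix [-0.004  0.     0.003]
```

```bash
python3 -m jog '[[[0,0,0],[0,0.12,0],6],[[-1.5,0,0.2],[0,0,0],6],[[-2.2,0,0.3],[0,0,0],6],[[-2.5,0,0.4],[0,0,0],6],[[-2.5,0,0.4],[0,0,0],6],[[-2.5,0,0.4],[0,0,0],6],[[-2.5,0,0.4],[0,0,0],6],[[-2.5,0,0.4],[0,0,0],6],[[-2.5,0,0.4],[0,0,0],6],[[-2.5,0,0.4],[0,0,0],6],[[-2,0,0.4],[0,0,0],6],[[-1,0,0.3],[0,0,0],6]]' >/dev/null;python3 -m jog '[[[0,0,0],[0,0,0],6]]' >/dev/null;python3 go.py .518 .342 .2 -72.4; python3 - <<'E'
from meas import *
from h import *
for n in("scene","top"):
    c=imaging.camera(n);cv2.imwrite(f"pics/k_{n}.png",c["frame"][...,::-1]);np.savez(f"{n}2.npz",**c)
    W=cloud(c);m=((W[...,2]>.183)&(W[...,2]<.2)&(np.hypot(W[...,0]-.6213,W[...,1]-.0158)<.09)).astype(np.uint8)
    k,l,s,ce=cv2.connectedComponentsWithStats(m);print(n,[(W[l==i].mean(0).round(3).tolist(),int(s[i,4])) for i in range(1,k) if s[i,4]>12])
    print(fitring(c,np.array([.517,.342]),.008,.078,.092,1),line_angle(c,(.517,.342),.005,.03,.078,1))
cv2.imwrite("pics/k.png",np.vstack([cv2.resize(cv2.imread("pics/k_top.png")[60:240,100:400],(500,300)),cv2.resize(cv2.imread("pics/k_scene.png")[130:310,150:450],(500,300))]))
E
```

```text
t 52.6 p [0.5357 0.2455 0.2486] yaw -72.39 tilt 0.17 F [ 0.3 -0.4 -1. ] M [-0.   -0.    0.01] open 0.702
now-axes cm [-9.75  4.83  1.24] turn(about y) 0.0  after-turn axes cm -9.73 4.86 1.23
tilt fix [ 0.001 -0.     0.003]
scene [([0.6, 0.061, 0.189], 82), ([0.576, -0.007, 0.188], 90), ([0.624, 0.011, 0.192], 69), ([0.649, -0.035, 0.189], 98)]
(array([0.51665175, 0.33982753]), np.float64(0.08690393603742128), np.int64(127)) (np.float64(18.82027363889278), np.float32(37.991154), np.float32(6.8292656))
top [([0.647, -0.036, 0.189], 85), ([0.618, 0.015, 0.192], 52), ([0.598, 0.061, 0.189], 86), ([0.574, -0.006, 0.189], 87)]
(array([0.51443847, 0.34317325]), np.float64(0.08611075035366546), np.int64(101)) (np.float64(264.43804169082796), np.float32(42.545425), np.float32(36.349197))
```

View pics/k.png

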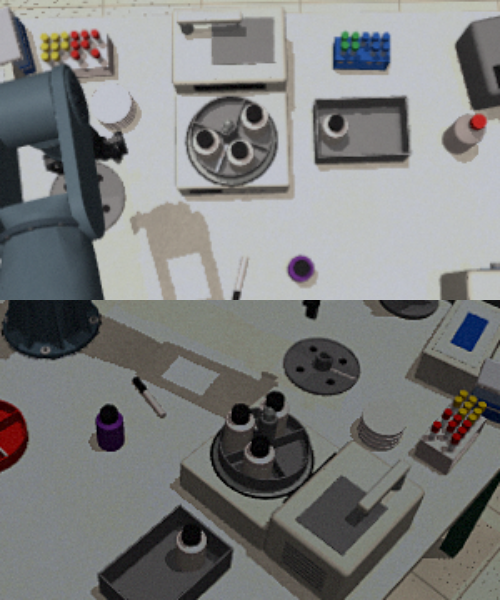

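```bash
python3 -m jog '[[[-1.5,0,0.2],[0,0,0],6],[[-2,0.7,0.3],[0,0,0],6],[[-2,1,0.3],[0,0,0],6],[[-2,1,0.2],[0,0,0],6],[[-1.3,1,0.2],[0,0,0],6],[[-0.6,1,0],[0,0,0],6],[[0,1,0],[0,0,0],6],[[0,1,0],[0,0,0],6],[[0,1,0],[0,0,0],6],[[0,0.7,0],[0,0,0],6],[[0,0,0],[0,0,0],6],[[0,0,0],[0,0,0],6]]' >/dev/null;python3 go.py .5175 .343 .08 -72.4
```

```text
t 53.7 p [0.5252 0.3245 0.1569] yaw -73.39 tilt 0.6 F [-0.6  0.3  0.1] M [ 0.03 -0.05 -0.02] open 0.703
now-axes cm [-2.07  7.67 -0.19] turn(about y) -0.017  after-turn axes cm -2.0 7.69 -0.17
tilt fix [ 0.003 -0.     0.01 ]
```

```bash
python3 -m jog '[[[-1,0,0],[0.003,-0.017,0.01],6],[[-0.8,0.5,-0.1],[0,0,0],6],[[0,0.8,0],[0,0,0],6],[[0,0.8,0],[0,0,0],6],[[0,0.8,0],[0,0,0],6],[[0,0.8,0],[0,0,0],6],[[0,0.8,0],[0,0,0],6],[[0,0.8,0],[0,0,0],6],[[0,0,0],[0,0,0],6],[[0,0,0],[0,0,0],6]]' >/dev/null;python3 go.py .5175 .343 .04 -72.4
```

```text
t 54.53 p [0.5191 0.3433 0.0991] yaw -72.31 tilt 0.16 F [0.4 0.3 0.3] M [-0.03  0.03  0.03] open 0.701
now-axes cm [-0.01  5.91 -0.17] turn(about y) 0.002  after-turn axes cm -0.02 5.91 -0.16
tilt fix [-0.003  0.    -0.001]
```

```bash
python3 -m jog '[[[0,0.7,-0.15],[0,0,0],6],[[0,0.7,0],[0,0,0],6],[[0,0.7,0],[0,0,0],6],[[0,0.7,0],[0,0,0],6],[[0,0.7,0],[0,0,0],6],[[0,0.7,0],[0,0,0],6],[[0,0.7,0],[0,0,0],6],[[0,0.7,0],[0,0,0],6],[[0,0,0],[0,0,0],6],[[0,0,0],[0,0,0],6]]' >/dev/null;python3 go.py .5175 .343 .012 -72.4
python3 - <<'E'
from h import *
c=imaging.camera("scene");u=proj(c,[.5175,.343,.03])[0].astype(int);cv2.imwrite("pics/l.png",cv2.resize(c["frame"][u[1]-50:u[1]+30,u[0]-50:u[0]+50,::-1],(700,560),interpolation=cv2.INTER_CUBIC))
E
```

```text
t 55.37 p [0.5179 0.3426 0.037 ] yaw -72.35 tilt 0.17 F [-0.3  1.5 -0.1] M [-0.   -0.    0.02] open 0.702
now-axes cm [-0.05  2.5  -0.04] turn(about y) 0.001  after-turn axes cm -0.05 2.5 -0.03
tilt fix [-0.003  0.    -0.001]
```

View pics/l.png

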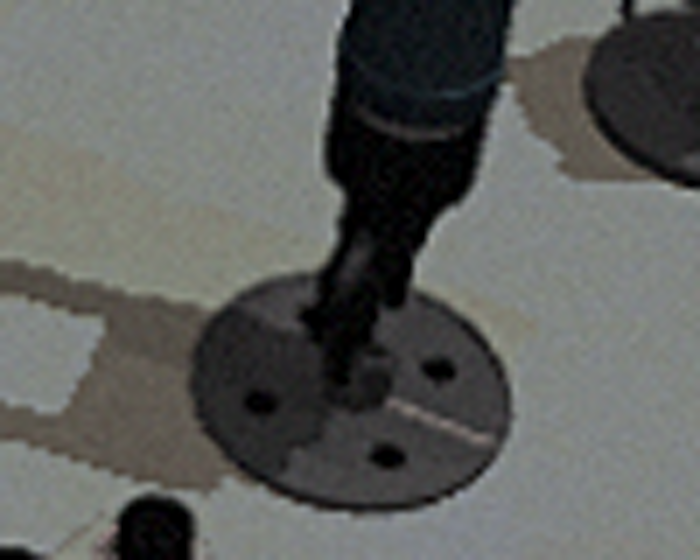

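```bash
python3 -m jog '[[[0,0.5,0],[0,0,0],6],[[0,0.5,0],[0,0,0],6],[[0,0.5,0],[0,0,0],6],[[0,0.5,0],[0,0,0],6],[[0,0.3,0],[0,0,0],6],[[0,0,0],[0,0,0],6],[[0,0,0],[0,0,0],4.5],[[0,0,0],[0,0,0],3.5],[[0,0,0],[0,0,0],2],[[0,0,0],[0,0,0],2],[[0,0,0],[0,0,0],2],[[0,0,0],[0,0,0],2]]' >/dev/null;python3 -m jog '[[[0,0,0],[0,0,0],2],[[0,0,0],[0,0,0],2]]' >/dev/null;python3 go.py .5175 .343 .012 -72.4
```

```text
t 56.58 p [0.5188 0.3431 0.013 ] yaw -72.34 tilt 0.29 F [ 0.1  0.2 -1.2] M [ 0.   -0.   -0.03] open 0.336
now-axes cm [-0.03  0.1  -0.13] turn(about y) 0.001  after-turn axes cm -0.03 0.1 -0.13
tilt fix [-0.005  0.    -0.001]
```

```bash
python3 -m jog '[[[0,-0.8,0],[0,0,0],2],[[0,-1.5,0],[0,0,0],2],[[0,-2,0],[0,0,0],2],[[0,-2.3,0],[0,0,0],2],[[0,-2.3,0],[0,0,0],2],[[0,-2.3,0],[0,0,0],2],[[0,-2.3,0],[0,0,0],2],[[0,-2.3,0],[0,0,0],2],[[0,-2.3,0],[0,0,0],2],[[0,-2.3,0],[0,0,0],2],[[0,-2.3,0],[0,0,0],2],[[0,-1.5,0],[0,0,0],2]]' >/dev/null
python3 -m jog '[[[0,-0.8,0],[0,0,0],2],[[0,-0.5,0],[0,0,0],2],[[0,0,0],[0,0,0],2],[[0,0,0],[0,0,0],2]]'
cat >cov.py <<'E'
from meas import *
p,R,o=tool();z=p[2]-.013
for n in("scene","top"):
    c=imaging.camera(n)
    W=cloud(c).reshape(-1,3);r=np.hypot(*(W[:,:2]-p[:2]).T);k=(abs(W[:,2]-z-.005)<.007)&(r<.1)
    print(n,k.sum(),"med dz",np.median(W[k][:,2])-z,"bbox mid-p",((W[k].max(0)+W[k].min(0))/2-p)[:2].round(4),(W[k].max(0)-W[k].min(0)).round(3))
    for t in((0,-.004),(.0,0)): 
        f=fitring(c,p[:2]+t,z+.008,.076,.094,1);g=fitring(c,p[:2]+t,z+.008,.076,.094,-1);print((f[0]-p[:2]).round(4),f[1:],(g[0]-p[:2]).round(4),g[1:])
    for a in(.3,.45): 
        la=line_angle(c,p[:2],z+.0055,.03,.078,1);
    print(la)
E
python3 cov.py; python3 go.py .6213 .0158 .27 70
```

```text
time_s: 57.92
eef_pos: [0.5129, 0.3403, 0.2818]
eef_rot: [-0.569, 0.572, -0.418, 0.416]
wrist_force: [0.7, 0.6, -3.3]
opening: 0.333
scene 1210 med dz 0.003979856217961153 bbox mid-p [-0.0027 -0.0023] [0.169 0.173 0.014]
[ 0.0016 -0.0077] (np.float64(0.08571541689278343), np.int64(113)) [0.0048 0.0025] (np.float64(0.08315515953262635), np.int64(120))
[ 0.0015 -0.0076] (np.float64(0.08571331912672527), np.int64(114)) [0.0049 0.0024] (np.float64(0.08319646924355144), np.int64(121))
(np.float64(14.659645565111067), np.float32(58.87498), np.float32(21.286457))
top 1305 med dz 0.004345818195664264 bbox mid-p [-0.0021 -0.0254] [0.168 0.121 0.012]
[-0.0019 -0.0037] (np.float64(0.0838591888372369), np.int64(111)) [-0.0071  0.002 ] (np.float64(0.08325221883714941), np.int64(116))
[-0.0018 -0.0036] (np.float64(0.08394817142872184), np.int64(114)) [-0.0016  0.0016] (np.float64(0.08000423484183974), np.int64(118))
(np.float64(295.05828891581854), np.float32(52.85711), np.float32(36.806923))
t 58.02 p [0.5127 0.3402 0.2811] yaw -72.32 tilt 0.36 F [-0.6 -0.5 -2.5] M [ 0.01 -0.03 -0.  ] open 0.336
now-axes cm [34.2   1.12  0.5 ] turn(about y) -2.484  after-turn axes cm -26.77 1.11 -21.3
tilt fix [ 0.006 -0.     0.   ]
```

```bash
python3 -m jog '[[[0,0,0],[0,-0.08,0],2],[[0,0,0],[0,-0.11,0],2],[[0,0,0],[0,-0.11,0],2],[[0,0,0],[0,-0.11,0],2],[[0,0,0],[0,-0.11,0],2],[[0,0,0],[0,-0.11,0],2],[[0,0,0],[0,-0.11,0],2],[[0,0,0],[0,-0.11,0],2],[[0,0,0],[0,-0.11,0],2],[[0,0,0],[0,-0.11,0],2],[[0,0,0],[0,-0.11,0],2],[[0,0,0],[0,-0.11,0],2]]' >/dev/null
python3 -m jog '[[[0,0,0],[0,-0.11,0],2],[[0,0,0],[0,-0.11,0],2],[[0,0,0],[0,-0.11,0],2],[[0,0,0],[0,-0.11,0],2],[[0,0,0],[0,-0.11,0],2],[[0,0,0],[0,-0.11,0],2],[[0,0,0],[0,-0.11,0],2],[[0,0,0],[0,-0.11,0],2],[[0,0,0],[0,-0.11,0],2],[[0,0,0],[0,-0.05,0],2],[[0,0,0],[0,0,0],2],[[0,0,0],[0,0,0],2]]' >/dev/null
python3 go.py .619 .0166 .275 70
```

```text
t 60.02 p [0.4976 0.3333 0.2406] yaw 67.95 tilt 4.1 F [ 0.3  0.6 -3.6] M [-0.04 -0.07 -0.05] open 0.334
now-axes cm [-24.94  -3.38 -23.  ] turn(about y) -0.036  after-turn axes cm -25.61 -3.44 -22.23
tilt fix [-0.051  0.    -0.05 ]
```

```bash
python3 -m jog '[[[0,-0.8,0],[-0.025,-0.02,-0.025],2],[[0,-1.2,0],[-0.025,-0.016,-0.025],2],[[0,-1.2,0],[0,0,0],2],[[0,-0.8,0],[0,0,0],2],[[-0.8,0,-0.7],[0,0,0],2],[[-1.6,0,-1.4],[0,0,0],2],[[-2.3,0,-2],[0,0,0],2],[[-2.3,0,-2],[0,0,0],2],[[-2.3,0,-2],[0,0,0],2],[[-2.3,0,-2],[0,0,0],2],[[0,0,0],[0,0,0],2],[[0,0,0],[0,0,0],2]]' >/dev/null
python3 go.py .619 .0166 .275 70
```

```text
t 61.02 p [0.5545 0.179  0.2771] yaw 69.24 tilt 0.7 F [ 0.5  0.3 -1.4] M [-0.01 -0.01 -0.03] open 0.336
now-axes cm [-12.9    0.19 -11.79] turn(about y) -0.013  after-turn axes cm -13.05 0.21 -11.61
tilt fix [-0.01   0.    -0.008]
```

```bash
python3 -m jog '[[[-0.8,0,-0.7],[-0.01,-0.013,-0.008],2],[[-1.6,0,-1.4],[0,0,0],2],[[-2,0,-1.8],[0,0,0],2],[[-2,0,-1.8],[0,0,0],2],[[-2,0,-1.8],[0,0,0],2],[[-1.6,0,-1.4],[0,0,0],2],[[-0.8,0,-0.7],[0,0,0],2],[[0,0,0],[0,0,0],2],[[0,0,0],[0,0,0],2]]' >/dev/null
python3 go.py .619 .0166 .275 70
```

```text
t 61.77 p [0.6084 0.0417 0.2743] yaw 69.98 tilt 0.38 F [ 0.4  0.4 -2.2] M [-0.    0.02  0.03] open 0.334
now-axes cm [-2.   -0.08 -1.86] turn(about y) -0.0  after-turn axes cm -2.0 -0.07 -1.86
tilt fix [-0.007  0.    -0.   ]
```

```bash
python3 -m jog '[[[-0.8,0,-0.8],[-0.007,0,0],2],[[-0.7,0,-0.6],[0,0,0],2],[[-0.3,0,-0.3],[0,0,0],2],[[0,0,0],[0,0,0],2],[[0,0,0],[0,0,0],2],[[0,0,0],[0,0,0],2]]' >/dev/null
python3 go.py .619 .0166 .275 70; python3 - <<'E'
from meas import *
p,R,o=tool();z=p[2]-.013
for n in("scene","top"):
    c=imaging.camera(n);cv2.imwrite(f"pics/m_{n}.png",c["frame"][...,::-1])
    W=cloud(c);r=np.hypot(W[...,0]-p[0],W[...,1]-p[1]);k=((abs(W[...,2]-z-.005)<.008)&(r<.1))
    P=W[k];print(n,k.sum(),"bbox mid-p",((P.max(0)+P.min(0))/2-p)[:2].round(4),(P.max(0)-P.min(0)).round(3))
    # widest extents along keyway axis (160deg) and across
    for a in(160,70):
        d=np.array([np.cos(np.radians(a)),np.sin(np.radians(a))]);s=(P[:,:2]-p[:2])@d;print("  axis",a,s.min().round(4),s.max().round(4),((s.min()+s.max())/2).round(4))
    print("  line",line_angle(c,p[:2]+[.0023,-.0008],z+.005,.03,.078,1))
cv2.imwrite("pics/m.png",np.hstack([cv2.resize(cv2.imread("pics/m_top.png")[80:200,160:310],(400,320)),cv2.resize(cv2.imread("pics/m_scene.png")[120:240,240:390],(400,320))]))
E
```

```text
t 62.27 p [0.618  0.0218 0.2742] yaw 70.26 tilt 0.04 F [-0.4  1.8 -2.8] M [-0.01  0.02  0.01] open 0.335
now-axes cm [-0.45 -0.08 -0.27] turn(about y) 0.005  after-turn axes cm -0.45 -0.08 -0.27
tilt fix [-0.     0.     0.001]
scene 1625 bbox mid-p [ 0.0004 -0.0015] [0.17  0.173 0.016]
  axis 160 -0.0866 0.0832 -0.0017
  axis 70 -0.0848 0.0852 0.0002
  line (np.float64(312.49494135037804), np.float32(24.990395), np.float32(22.977844))
top 923 bbox mid-p [-0.0064 -0.0018] [0.149 0.166 0.014]
  axis 160 -0.0808 0.0686 -0.0061
  axis 70 -0.0854 0.0836 -0.0009
  line (np.float64(129.51104155533892), np.float32(34.96074), np.float32(33.953133))
```

View pics/m.png

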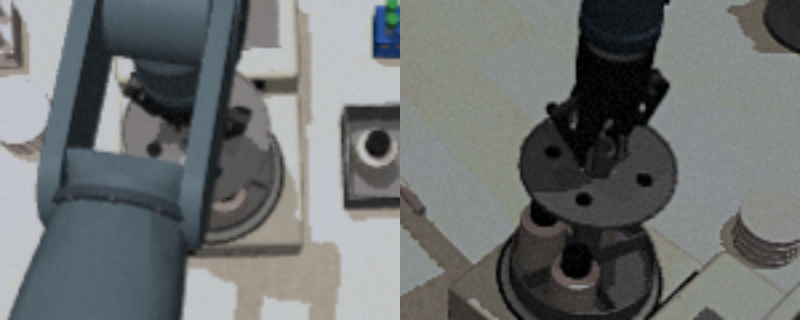

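```bash
python3 -m jog '[[[-0.4,0,-0.25],[0,0.005,0],2],[[0,0,0],[0,0,0],2],[[0,0.4,0],[0,0,0],2],[[0,0.5,0],[0,0,0],2],[[0,0.5,0],[0,0,0],2],[[0,0.5,0],[0,0,0],2],[[0,0.5,0],[0,0,0],2],[[0,0,0],[0,0,0],2],[[0,0,0],[0,0,0],2]]' >/dev/null
python3 go.py .6194 .0165 .235 70
```

```text
t 63.12 p [0.6183 0.0176 0.2467] yaw 70.0 tilt 0.11 F [-0.3 -0.  -1.9] M [0.01 0.06 0.02] open 0.337
now-axes cm [-0.07  1.17 -0.14] turn(about y) 0.0  after-turn axes cm -0.07 1.17 -0.14
tilt fix [-0.002  0.     0.001]
```

```bash
python3 -m jog '[[[-0.07,0.3,-0.14],[0,0,0],2],[[0,0.4,0],[0,0,0],2],[[0,0.4,0],[0,0,0],2],[[0,0,0],[0,0,0],2],[[0,0,0],[0,0,0],2]]' >/dev/null
python3 go.py .6194 .0165 .207 70
python3 -m jog '[[[0,0.3,0],[0,0,0],2],[[0,0.3,0],[0,0,0],2],[[0,0,0],[0,0,0],2]]' >/dev/null
python3 go.py .6194 .0165 .207 70
```

```text
t 63.53 p [0.6196 0.0164 0.2346] yaw 70.0 tilt 0.1 F [ 0.7 -0.2 -1.8] M [0.01 0.05 0.01] open 0.334
now-axes cm [0.   2.76 0.02] turn(about y) 0.0  after-turn axes cm 0.0 2.76 0.03
tilt fix [-0.002  0.     0.001]
t 63.78 p [0.6198 0.0164 0.2283] yaw 70.0 tilt 0.08 F [ 0.3 -0.1 -2.6] M [-0.02  0.03 -0.03] open 0.333
now-axes cm [-0.    2.13  0.04] turn(about y) 0.0  after-turn axes cm 0.0 2.13 0.04
tilt fix [-0.001  0.     0.001]
```

```bash
python3 -m jog '[[[0,0.25,0],[0,0,0],2],[[0,0.25,0],[0,0,0],2],[[0,0,0],[0,0,0],2]]' >/dev/null
python3 go.py .6194 .0165 .207 70
python3 -m jog '[[[0,0.2,0],[0,0,0],2],[[0,0.2,0],[0,0,0],2],[[0,0,0],[0,0,0],2]]' >/dev/null
python3 go.py .6194 .0165 .207 70
```

```text
t 64.03 p [0.6198 0.0164 0.2229] yaw 70.01 tilt 0.07 F [-0.2  0.3 -2.3] M [0.03 0.01 0.01] open 0.338
now-axes cm [-0.01  1.59  0.04] turn(about y) 0.0  after-turn axes cm -0.0 1.59 0.04
tilt fix [-0.001  0.     0.001]
t 64.28 p [0.6198 0.0164 0.2185] yaw 70.01 tilt 0.07 F [-0.4 -0.9 -2.6] M [-0.01  0.03  0.02] open 0.339
now-axes cm [-0.01  1.15  0.04] turn(about y) 0.0  after-turn axes cm -0.01 1.15 0.04
tilt fix [-0.001  0.     0.001]
```

```bash
python3 -m jog '[[[0,0.2,0],[0,0,0],2],[[0,0.2,0],[0,0,0],2],[[0,0.2,0],[0,0,0],2],[[0,0,0],[0,0,0],2]]' >/dev/null
python3 go.py .6194 .0165 .207 70
python3 -m jog '[[[0,0.2,0],[0,0,0],2],[[0,0.2,0],[0,0,0],2],[[0,0,0],[0,0,0],2]]' >/dev/null
python3 go.py .6194 .0165 .207 70
python3 -m jog '[[[0,0.2,0],[0,0,0],2],[[0,0,0],[0,0,0],2]]' >/dev/null
python3 go.py .6194 .0165 .207 70
```

```text
t 64.62 p [0.6199 0.0164 0.2119] yaw 70.01 tilt 0.06 F [-0.6 -0.9 -1.9] M [-0.05  0.04  0.02] open 0.333
now-axes cm [-0.01  0.49  0.05] turn(about y) 0.0  after-turn axes cm -0.01 0.49 0.05
tilt fix [-0.001  0.     0.001]
t 64.87 p [0.6199 0.0164 0.2075] yaw 70.01 tilt 0.06 F [-0.4 -0.  -2.2] M [ 0.02  0.01 -0.02] open 0.339
now-axes cm [-0.01  0.05  0.05] turn(about y) 0.0  after-turn axes cm -0.01 0.05 0.05
tilt fix [-0.001  0.     0.001]
t 65.03 p [0.6205 0.0163 0.2075] yaw 70.01 tilt 0.1 F [-0.5  0.2 -1.4] M [ 0.02 -0.02  0.03] open 0.331
now-axes cm [-0.02  0.05  0.11] turn(about y) 0.0  after-turn axes cm -0.02 0.05 0.11
tilt fix [ 0.001 -0.     0.001]
```

Stopped at the expected height: home. Release, rise, look.

```bash
python3 -m jog '[[[0,0.1,0],[0,0,0],2],[[0,0,0],[0,0,0],4],[[0,0,0],[0,0,0],5],[[0,0,0],[0,0,0],6],[[0,0,0],[0,0,0],6],[[0,0,0],[0,0,0],6],[[0,-0.6,0],[0,0,0],6],[[0,-1,0],[0,0,0],6],[[0,-1.5,0],[0,0,0],6],[[0,-2,0],[0,0,0],6],[[0,-2,0],[0,0,0],6],[[0,-1,0],[0,0,0],6]]' >/dev/null
python3 -m jog '[[[1.5,0,1],[0,0,0],6],[[2.2,0,2],[0,0,0],6],[[2.2,0,2.2],[0,0,0],6],[[2.2,0,2.2],[0,0,0],6],[[2.2,0,2.2],[0,0,0],6],[[2.2,0,2.2],[0,0,0],6],[[2.2,0,2.2],[0,0,0],6],[[2.2,0,2],[0,0,0],6],[[1.5,0,1.5],[0,0,0],6],[[0,0,0],[0,0,0],6],[[0,0,0],[0,0,0],6]]'
python3 - <<'E'
from meas import *
for n in("scene","top"):
    c=imaging.camera(n);cv2.imwrite(f"pics/z_{n}.png",c["frame"][...,::-1])
    W=cloud(c).reshape(-1,3);r=np.hypot(W[:,0]-.6213,W[:,1]-.0158)
    k=(abs(W[:,2]-.2)<.012)&(r<.1);P=W[k];print(n,k.sum(),"disc z",np.median(P[:,2]).round(4),"mid",((P.max(0)+P.min(0))/2)[:2].round(4),(P.max(0)-P.min(0)).round(3))
    A=np.c_[P[:,:2]-[.6213,.0158],np.ones(len(P))];q=(r[k]>.03);print(" slopes",np.linalg.lstsq(A[q],P[q,2],rcond=None)[0].round(4),fitring(c,np.array([.6213,.0158]),.202,.078,.092,1),line_angle(c,(.6213,.0158),.199,.03,.078,1))
cv2.imwrite("pics/z.png",np.hstack([cv2.resize(cv2.imread("pics/z_top.png")[60:200,160:360],(400,280)),cv2.resize(cv2.imread("pics/z_scene.png")[150:290,200:400],(400,280))]))
E
```

```text
time_s: 66.95
eef_pos: [0.5176, 0.2573, 0.3029]
eef_rot: [-0.577, 0.583, 0.409, -0.399]
wrist_force: [0.7, -0.9, -0.5]
opening: 0.701
scene 1960 disc z 0.1981 mid [0.6217 0.017 ] [0.168 0.173 0.021]
 slopes [-0.0028  0.0002  0.1981] (array([0.62277324, 0.01171936]), np.float64(0.08637797694900523), np.int64(129)) (np.float64(157.9188994283355), np.float32(54.06034), np.float32(3.0110092))
top 2059 disc z 0.1986 mid [0.6221 0.0138] [0.171 0.167 0.023]
 slopes [-1.000e-04 -2.000e-04  1.986e-01] (array([0.61636871, 0.01492563]), np.float64(0.08671868491740947), np.int64(108)) (np.float64(157.24649017033332), np.float32(47.79918), np.float32(3.2887726))
```

View pics/z.png

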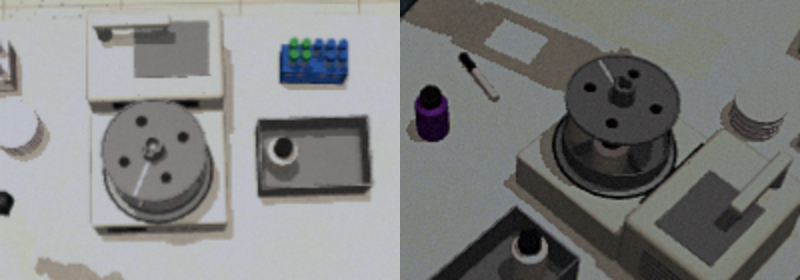

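```bash
python3 -c "
from bench import ctrl
print(ctrl.hand_in())"
```

```text
the job is handed in; nothing more can be done
None
```

The job is done and handed in, at about 67 s of the 210 s allowed; the hand-in gave no verdict.

- **Carousel:** it is keyed and home on the turntable. Its wall top measured about 0.123 m, as expected when home.
- **Bottles:** I found four on the bench. Three weighed about 2.6 N, so they were full, and each stands in its own bay. One weighed about 0.65 N, so it was used up, and it is in the bin.
- **Cover:** it is on over the key and home.
    - The last pictures show it level, with its disc top at 0.198–0.199 m against an expected 0.199 m.
    - Its index line is at about 158° against the key at 160°.

The last checks raised two points:
- One bottle settled about 5 mm outward against the carousel wall, about 57 mm from the axis (limit 64 mm). Its cap height matched the other two, so it is standing properly.
- The rim-edge circle fits of the cover centre were 4–5 mm off the spindle, with a fitted radius about 1.5 mm too large. They had also been biased in earlier measurements, so I relied on the depth centres instead, which agree with the spindle to within about 2 mm.

I did not touch the wash bottle, the dishes or either look-alike.

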